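# Gauge the turned bushings and reject the two that were not bored through

## Robot

A 6-joint arm with a two-finger parallel gripper is mounted at the origin on the work surface. World frame = base frame: x ahead of the robot, y to its left, z up, the work surface at z = 0. Lengths are in mm, angles in rad, forces in N, time in s.
With the tool pointing down it reaches from about 400 to 925 mm from the base axis. Payload 12.5 kg.
Tool frame: the origin (TCP) lies midway between the tips of the shut fingers; the grasp point (between the pads) lies 19 mm behind it; z points along the fingers, y is the direction in which the jaws open and shut (so a half turn about z gives the same grasp; the last joint's range is limited). The gripper opens to 95 mm and grips with 3 to 60 N. Pads are 20 mm wide; open, the fingers measure 119 mm over their backs; the gripper's body (75 mm by 180 mm) begins 59 mm behind the grasp point.
Start: joints at [1.18, 0.491, 1.559, -0, 1.092, -0.106], TCP at [175.586, 599.847, 214.661] pointing down, gripper open.
Joint ranges: [-3.1, 3.1], [-0.84, 2.19], [0.05, 2.79], [-1.13, 4.28], [0.06, 2.93], [-2.69, 2.69]. Speed limits (rad/s): [2.22, 2.22, 2.79, 3.14, 3.14, 3.14].

## Interface

Orientations are given as [roll, pitch, yaw] about the fixed x, y, z axes, in that order (R = Rz(yaw) Ry(pitch) Rx(roll)).
In Python, from cell import env, eyes, job_done, boxes_of, regions_of gives the robot as it stands.
- The arm moves only by the tool send_rows, never from a script. Its argument "plan" is text: rows parted by semicolons, each of 5 numbers parted by spaces: the shift along the tool's x, y, z in mm, then the turn about the tool's z in rad, then the finger opening in mm, from 0 to 95.1. In form: x y z roll gripper; .... A call has 1 to 8 rows; each row shifts and turns the pose as measured when the row begins, along the tool's axes as they then stand; what a row does not reach is not made up. A row lasts 1/10 s, in which the tool goes at most 50 mm and 8.59 degrees, less where a joint would pass 70% of its speed; a pose out of reach is approached as far as the arm can. A call with a gripper value outside its range is refused whole. The fingers move at their own pace and stop on an object; the grip force is fixed at half the most. Time passes only in rows, so rows that do not move let the fingers close. It gives the time, the measured TCP pose, the force and the opening at its end, in the units of the state.
- env.state(): the state, without advancing time (a new reading comes with each control period).
- eyes.read_camera(name): name is "side" or "top" or "wrist"; returns a dict with "image" (400x640x3 uint8, red, green, blue), "vertical_fov" (degrees; the focal length in pixels is half the picture's height over the tangent of half this angle, whatever the lens; pixels are square), "cx", "cy" (the principal point, pixels), "k1" (the pictures are not rectified: a ray, as slopes to the right and down, at radius r is drawn at 1 + k1 r^2 times it, then the intrinsics apply), "extrinsics" (4x4, takes a point from camera to world coordinates). Camera axes: x right, y up, looking along -z (the intrinsics and any distortion apply to the point x, -y, -z); pixel columns grow to the right and rows downward; lengths in mm; the calibration is good to about 2 mm. A picture is of the moment at which its call begins. There is no depth.
- job_done(): hands the job in, once; it reports no verdict.
Trained networks look in a picture, given as the dict that the camera call returned (one of the last four; its "shot" number tells which), for a name from the list of things; names that differ only in an ending like _2 or _b are one class to them, and where a whole thing is asked for, a point or a joint stands for the part that bears it (a point fixed in the world has none). Each returns a list of dicts, best first, with "confidence" (0 to 1); they miss things now and then, are a little off and sometimes report something else, mostly with a low value. They report only what shows in the picture. A call takes as long as a camera call. They do not tell look-alikes from the thing itself.
- boxes_of(target, picture): "bbox" ([left, top, width, height] in pixels, round what is visible of it).
- regions_of(target, picture): "pixels" (400x640 bool, what is visible of it) and "bbox" ([left, top, width, height] in pixels, round what is visible of it).
The state is a dict: "t": time; "joints": joint angles; "qvel": joint speeds; "tau": joint torques, N m; "eef_pos": TCP position; "tcp_rot": TCP orientation; "ft_force": force on the tool from outside, world axes, zero at the start; "moment": the same for the moment, N m; "opening": opening from 0.0 (shut) to 1.0 (fully open).
Only numpy, scipy, OpenCV 4.12 (cv2) and the standard library are available. Lean on these libraries where they do the work, as an engineer would, in place of code of your own. Each camera call takes 0.05 s, during which the arm holds its last target.

## Task

Only one of the three white bushings on the mat was bored to full width all the way; try the pin gauge in them, feeling it in gently without ever forcing it, until you find the one that it enters fully home. Leave the gauge standing fully home in that bushing on the mat, set the other two upright in the aluminium tray, and leave everything else on the bench alone.

Things in the scene. Friction and masses are not known exactly. Their poses are not given: they have to be found in the camera images.
- gauge: steel pin gauge, 0.15 kg: pin 12 mm across, 32 long, nose tapered over 3 mm to a 9 mm flat end; collar 24 across, 5 thick; round handle 18 across, 55 long. Starts upright in the stand, collar on its top. Origin: centre of the nose's end face, z towards the handle (collar 32 to 37 mm, handle 37 to 92). Home in a bushing, collar on its top face, origin is 14 mm over the bushing's; on a step, 29 mm.
- bushing1: white plastic bushing, 46 mm tall: flange 54 mm across, 6 thick, below a body 40 across. Bore 13.5 mm wide in the top face, closed by the flange. In one bushing it is full width to 36 mm deep or more, in two it narrows to 7 mm at a step 17 mm down; which is which changes each time, whatever the name. Stands loose upright on the mat, about 0.08 kg. Origin: centre of underside, z up the bore.
- bushing2: white plastic bushing, 46 mm tall: flange 54 mm across, 6 thick, below a body 40 across. Bore 13.5 mm wide in the top face, closed by the flange. In one bushing it is full width to 36 mm deep or more, in two it narrows to 7 mm at a step 17 mm down; which is which changes each time, whatever the name. Stands loose upright on the mat, about 0.08 kg. Origin: centre of underside, z up the bore.
- bushing3: white plastic bushing, 46 mm tall: flange 54 mm across, 6 thick, below a body 40 across. Bore 13.5 mm wide in the top face, closed by the flange. In one bushing it is full width to 36 mm deep or more, in two it narrows to 7 mm at a step 17 mm down; which is which changes each time, whatever the name. Stands loose upright on the mat, about 0.08 kg. Origin: centre of underside, z up the bore.
- mat: black rubber mat fixed to the bench, 320 x 340 x 3 mm. Origin: centre of the underside, x along the short side. The bushings on it are marked if pressed down with more than 35 N, so touch down slowly (20 mm/s or less).
- stand: fixed brown wooden block 70 x 70 x 40 mm with one 16 mm through hole in the middle, for the gauge. Origin: centre of the underside.
- tray: shallow open aluminium reject tray fixed to the bench, 220 x 120 mm and 18 mm tall outside, walls and floor 4 mm thick. Origin: centre of the underside, x along the long side; two bushings have room side by side, 50 mm either way of the centre along x.
- caliper: Digital caliper lying along the far edge of the mat, 190 mm long, 12 mm tall. Not part of the job, lies loose. Origin: underside, below its display.
- scraper: Screwdriver-like deburring tool, 150 mm long, lying near the mat's edge towards the robot. Not part of the job, lies loose. Origin: underside, mid length.
- offcut: Solid white plastic rod offcut, 38 mm across, 75 mm tall, standing by a far corner of the mat. Not part of the job, lies loose. Origin: centre of the underside.
- oiler: Yellow oil bottle, 48 mm across, 90 mm tall, standing by a far corner of the mat. Not part of the job, lies loose. Origin: centre of the underside.
There are look-alikes about, which are no part of the job. What is shaped like the bushing2 but blue or purple is not meant.

How it is judged (in metres and radians):
At the end, for the whole second after the job is handed in: The gauge stands fully home (collar within 3 mm of the top face, in line with the bore within 0.1 rad) in the one bushing that it fits, which stands upright anywhere on the mat; the other two bushings stand upright (within 0.15 rad) on the floor of the aluminium tray; all are released and at rest (((z of gauge in the frame of bushing1 below 0.017 m and horizontal distance between gauge and bushing1 below 0.006 m and angle between the z axis of gauge and the z axis of bushing1, either way round below 0.1 rad and angle between bushing1's own z axis and vertical below 0.1 rad and x of bushing1 in the frame of mat between -0.16 and 0.16 m and y of bushing1 in the frame of mat between -0.17 and 0.17 m and z of bushing1 in the frame of mat below 0.008 m and x of bushing2 in the frame of tray between -0.108 and 0.108 m and y of bushing2 in the frame of tray between -0.058 and 0.058 m and z of each of bushing2, bushing3 in the frame of tray below 0.012 m and angle between each of bushing2, bushing3's own z axis and vertical below 0.15 rad and x of bushing3 in the frame of tray between -0.108 and 0.108 m and y of bushing3 in the frame of tray between -0.058 and 0.058 m) or (z of gauge in the frame of bushing2 below 0.017 m and horizontal distance between gauge and bushing2 below 0.006 m and angle between the z axis of gauge and the z axis of bushing2, either way round below 0.1 rad and angle between bushing2's own z axis and vertical below 0.1 rad and x of bushing2 in the frame of mat between -0.16 and 0.16 m and y of bushing2 in the frame of mat between -0.17 and 0.17 m and z of bushing2 in the frame of mat below 0.008 m and x of bushing1 in the frame of tray between -0.108 and 0.108 m and y of bushing1 in the frame of tray between -0.058 and 0.058 m and z of each of bushing1, bushing3 in the frame of tray below 0.012 m and angle between each of bushing1, bushing3's own z axis and vertical below 0.15 rad and x of bushing3 in the frame of tray between -0.108 and 0.108 m and y of bushing3 in the frame of tray between -0.058 and 0.058 m) or (z of gauge in the frame of bushing3 below 0.017 m and horizontal distance between gauge and bushing3 below 0.006 m and angle between the z axis of gauge and the z axis of bushing3, either way round below 0.1 rad and angle between bushing3's own z axis and vertical below 0.1 rad and x of bushing3 in the frame of mat between -0.16 and 0.16 m and y of bushing3 in the frame of mat between -0.17 and 0.17 m and z of bushing3 in the frame of mat below 0.008 m and x of bushing1 in the frame of tray between -0.108 and 0.108 m and y of bushing1 in the frame of tray between -0.058 and 0.058 m and z of each of bushing1, bushing2 in the frame of tray below 0.012 m and angle between each of bushing1, bushing2's own z axis and vertical below 0.15 rad and x of bushing2 in the frame of tray between -0.108 and 0.108 m and y of bushing2 in the frame of tray between -0.058 and 0.058 m)) and linear speed of each of bushing1, bushing2, bushing3, gauge below 0.02 m/s); the robot touches nothing.
It fails at once if a bushing is pressed into the mat with more than 35 N (the gauge is forced) (contact force between any of bushing1, bushing2, bushing3 and mat above 35 N).
It fails at once if a bushing is tipped over (angle between any of bushing1, bushing2, bushing3's own z axis and vertical above 0.7 rad).
It fails at once if another thing on the bench is shoved more than 40 mm (distance of any of caliper, scraper, offcut, oiler from where it was at the start of the episode above 0.04 m).
It also fails if it takes over 72 s, if anything falls off the work surface, if the arm or the gripper's body presses on something with over 40 N, if the wrist force passes 120 N, or if a joint passes its speed limit or range.

## Working session

There is one attempt and no reset: what is moved stays moved. The work goes in short steps, Python scripts to look and compute and a tool call to move; the robot and the scene stay as the last step left them, time stands still between calls to the robot, and variables do not carry over. Pictures are saved under pics/ and viewed, and the job is handed in when it is done.

Besides the shell and the picture viewer there is one more tool, called as name(argument=value, ...) on one line, values as JSON. send_rows: Moves the arm, as the interface text tells. Its arguments: {"type":"object","properties":{"plan":{"type":"string"}},"required":["plan"]}

```bash
ls; mkdir -p pics; cat > h.py <<'E'
from cell import env, eyes, job_done, boxes_of, regions_of
import numpy as np, cv2
def shot(n,fn=None):
    p=eyes.read_camera(n)
    if fn: cv2.imwrite('pics/'+fn, p['image'][:,:,::-1])
    return p
def K(p):
    f=200/np.tan(np.radians(p['vertical_fov'])/2)
    return np.array([[f,0,p['cx']],[0,f,p['cy']],[0,0,1]]),np.array([p['k1'],0,0,0,0.])
def w2p(p,X):
    X=np.atleast_2d(X).astype(float);T=np.linalg.inv(p['extrinsics']);c=X@T[:3,:3].T+T[:3,3]
    c=c*[1,-1,-1]
    k,d=K(p)
    return cv2.projectPoints(c.reshape(-1,1,3),np.zeros(3),np.zeros(3),k,d)[0].reshape(-1,2)
def p2w(p,uv,z):
    k,d=K(p)
    s=cv2.undistortPoints(np.array(uv,float).reshape(-1,1,2),k,d).reshape(-1,2)
    r=np.c_[s[:,0],-s[:,1],-np.ones(len(s))]@p['extrinsics'][:3,:3].T
    o=p['extrinsics'][:3,3]
    return o+r*((z-o[2])/r[:,2])[:,None]
E
python3 - <<'E'
from h import *
print(env.state())
for n in ['top','side','wrist']:
    p=shot(n,n+'0.png'); print(n,p['extrinsics'].round(2).tolist(),p['vertical_fov'],p['k1'])
    for t in ['bushing1','gauge','stand','tray','mat']:
        print(t,[(np.round(b['bbox']).tolist(),round(b['confidence'],2)) for b in boxes_of(t,p)])
E
```

```text
pics
{'t': 0.0, 'joints': array([ 1.18041504e+00,  4.91538731e-01,  1.55946968e+00,  2.77956671e-05,
        1.09172996e+00, -1.05622166e-01]), 'qvel': array([ 0.00089513,  0.00051228, -0.00116687, -0.00057618,  0.00093281,
       -0.00035886]), 'tau': array([-2.64841423e-03, -6.12636995e+01, -2.58177119e+01,  6.91050896e-02,
        4.82493080e-02, -1.24363296e-04]), 'eef_pos': array([175.46373587, 599.59171779, 214.06773337]), 'tcp_rot': array([-3.14045592e+00, -1.45303033e-04,  2.85682062e+00]), 'ft_force': array([ 0.34677451,  0.41071429, -0.23448564]), 'moment': array([-0.01385289, -0.05098643, -0.01551314]), 'opening': 1.0000841315605504}
top [[0.03, 0.98, -0.22, 331.3], [-1.0, 0.03, -0.0, 1.09], [0.01, 0.22, 0.98, 875.11], [0.0, 0.0, 0.0, 1.0]] 47.96583314905453 -0.09774051256237054
bushing1 [([246.0, 289.0, 30.0, 31.0], 0.96), ([312.0, 182.0, 26.0, 26.0], 0.83), ([189.0, 274.0, 32.0, 31.0], 0.8), ([259.0, 159.0, 26.0, 27.0], 0.79)]
gauge [([147.0, 198.0, 23.0, 17.0], 0.78)]
stand [([142.0, 187.0, 47.0, 49.0], 0.91)]
tray [([459.0, 172.0, 63.0, 117.0], 0.79)]
mat [([241.0, 115.0, 175.0, 155.0], 0.87)]
side [[0.84, 0.26, -0.47, -15.2], [-0.54, 0.41, -0.74, -830.4], [0.0, 0.87, 0.49, 578.78], [0.0, 0.0, 0.0, 1.0]] 45.26826680489907 -0.13872011323682834
bushing1 [([215.0, 188.0, 21.0, 26.0], 0.97), ([308.0, 163.0, 20.0, 21.0], 0.92), ([313.0, 186.0, 28.0, 25.0], 0.89), ([211.0, 169.0, 16.0, 23.0], 0.84), ([347.0, 202.0, 30.0, 29.0], 0.79)]
gauge [([250.0, 128.0, 6.0, 23.0], 0.64)]
stand [([237.0, 148.0, 37.0, 23.0], 0.7)]
tray [([249.0, 128.0, 9.0, 24.0], 0.56)]
mat [([244.0, 162.0, 187.0, 100.0], 0.69)]
wrist [[0.28, -0.93, -0.22, 112.31], [0.96, 0.27, 0.07, 619.08], [-0.0, -0.23, 0.97, 383.89], [0.0, 0.0, 0.0, 1.0]] 62.64417904937477 -0.03309785714842001
bushing1 []
gauge []
stand []
tray []
mat []
```

View pics/top0.png

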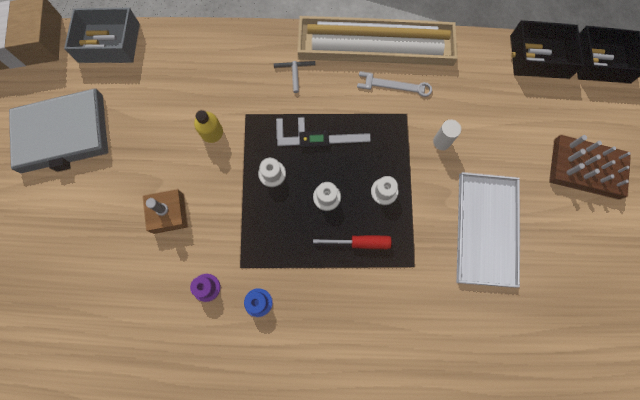

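View pics/side0.png

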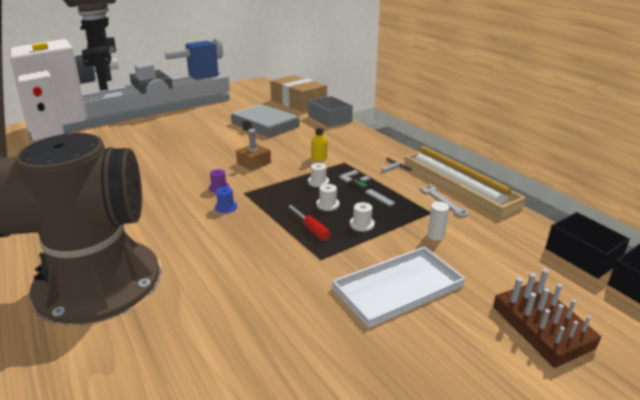

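View pics/wrist0.png

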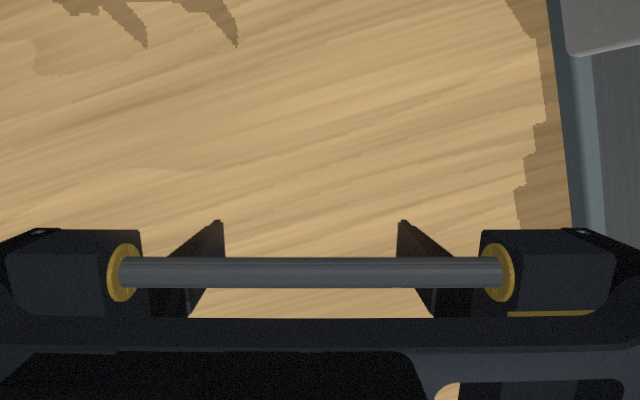

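White bushings at top-image px (271,172), (327,196), (385,190). Possible confusions are the purple part (205,288), the blue part (258,302) and the white offcut (447,135). Next: a close crop to check.

```bash
python3 - <<'E'
from h import *
p=shot('top')
im=p['image'][:,:,::-1]
a=cv2.resize(im[145:220,250:410],None,fx=4.5,fy=4.5,interpolation=cv2.INTER_CUBIC)
b=cv2.resize(im[180:240,135:195],None,fx=4,fy=4,interpolation=cv2.INTER_CUBIC)
o=np.zeros((590,720,3),np.uint8);o[:a.shape[0],:a.shape[1]]=a;o[345:585,:240]=b
c=cv2.resize(im[165:295,450:530],None,fx=1.8,fy=1.8);o[345:345+c.shape[0],260:260+c.shape[1]]=c
cv2.imwrite('pics/crop1.png',o)
for t in ['bushing1','gauge','stand','tray','mat']:
    for r in regions_of(t,p):
        m=r['pixels'];ys,xs=np.nonzero(m);print(t,round(r['confidence'],2),xs.mean().round(1),ys.mean().round(1),np.round(r['bbox']), m.sum(), cv2.minAreaRect(np.c_[xs,ys].astype(np.float32)))
# fits: silhouette model for bushing
E
```

```text
bushing1 0.97 204.9 287.3 [189. 274.  32.  31.] 644 ((205.00001525878906, 287.0000305175781), (26.870054244995117, 28.284271240234375), 45.0)
bushing1 0.9 270.9 171.7 [256. 161.  32.  26.] 640 ((270.5000305175781, 171.5), (28.284271240234375, 26.870054244995117), 45.0)
bushing1 0.84 257.9 302.1 [245. 290.  29.  25.] 617 ((258.0, 302.0), (26.0, 28.0), 90.0)
bushing1 0.79 326.5 196.2 [314. 183.  26.  25.] 575 ((326.5, 196.0), (26.0, 27.0), 90.0)
bushing1 0.67 384.4 189.9 [373. 176.  25.  30.] 604 ((384.0, 189.5), (27.0, 26.0), 90.0)
gauge 0.22 167.0 212.9 [145. 187.  43.  47.] 1300 ((164.7162322998047, 211.2972869873047), (39.94895553588867, 43.07253646850586), 80.53767395019531)
stand 0.76 166.4 212.4 [143. 189.  48.  44.] 1383 ((164.90541076660156, 211.43243408203125), (39.94895553588867, 43.07253646850586), 80.53767395019531)
tray 0.62 488.2 230.4 [457. 172.  61. 117.] 6755 ((488.0, 230.0), (114.0, 62.0), 90.0)
mat 0.74 325.8 193.1 [241. 112. 176. 158.] 22348 ((327.0, 189.5), (155.0, 174.0), 90.0)
mat 0.32 384.4 189.8 [373. 176.  25.  28.] 607 ((384.0, 189.5), (27.0, 26.0), 90.0)
```

View pics/crop1.png

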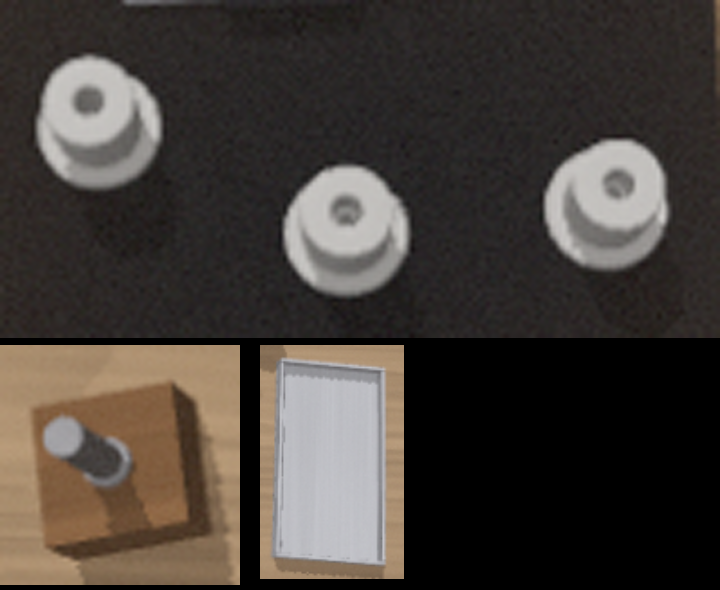

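```bash
python3 - <<'E'
from h import *
p=shot('top')
f=lambda x,y,X,Y,s:(X+(x+.5)/s-.5,Y+(y+.5)/s-.5)
for n,uv,z in [('L',f(88,99,250,145,4.5),49),('M',f(346,210,250,145,4.5),49),('R',f(618,184,250,145,4.5),49),('gaugetop',f(64,92,135,180,4),100),('collar',f(106,118,135,180,4),45)]:
    print(n,uv,p2w(p,[uv],z).round(1))
print('tray corners',p2w(p,[(461,175),(520,178),(518,288),(459,283)],18).round(1))
print('mat',p2w(p,[(246,114),(406,114),(414,267),(241,267)],3).round(1))
print(p2w(p,[(448,127)],75),p2w(p,[(203,117)],90))
w=shot('wrist'); s=env.state()
print('tcp px',w2p(w,s['eef_pos']), s['eef_pos'])
E
```

```text
L (269.1666666666667, 166.61111111111111) [[582.6 109.9  49. ]]
M (326.5, 191.27777777777777) [[537.6  -1.7  49. ]]
R (386.94444444444446, 185.5) [[ 553.  -116.4   49. ]]
gaugetop (150.625, 202.625) [[493.3 312.2 100. ]]
collar (161.125, 209.125) [[492.9 312.2  45. ]]
tray corners [[ 588.6 -270.1   18. ]
 [ 587.1 -392.2   18. ]
 [ 367.4 -375.6   18. ]
 [ 374.6 -259.7   18. ]]
mat [[ 709.9  171.8    3. ]
 [ 722.  -163.2    3. ]
 [ 403.9 -176.3    3. ]
 [ 392.7  158.5    3. ]]
[[ 666.49431995 -230.5772121    75.        ]] [[663.84575913 235.98836014  90.        ]]
tcp px [[309.14401931 241.17057891]] [175.59074705 599.87342875 214.67129938]
```

```bash
cat >> h.py <<'E'
def plan(tgt,yaw=None,n=None,grip=None,step=45):
    s=env.state();P=np.array(s['eef_pos']);y=s['tcp_rot'][2];R=s['tcp_rot']
    yaw=y if yaw is None else yaw
    d=np.array(tgt)-P;dr=-((yaw-y+np.pi)%(2*np.pi)-np.pi)
    n=n or int(max(np.ceil(np.linalg.norm(d)/step),np.ceil(abs(dr)/.148),1))
    g=round(s['opening']*95) if grip is None else grip
    print('pos',P.round(1),'rot',R.round(3),'d',d.round(1),'roll',round(dr,3),'F',s['ft_force'].round(1),'op',round(s['opening']*95.1,1),'t',round(s['t'],2))
    out=[]
    for i in range(n):
        yy=y-dr*i/n;c,sn=np.cos(yy),np.sin(yy);v=d/n
        out.append(f"{c*v[0]+sn*v[1]:.1f} {sn*v[0]-c*v[1]:.1f} {-v[2]:.1f} {dr/n:.3f} {g}")
    print('; '.join(out))
E
python3 - <<'E'
from h import *
plan((493,312,190),np.pi/2,grip=60)
E
```

```text
pos [175.6 599.9 214.7] rot [3.141 0.    2.857] d [ 317.4 -287.9  -24.7] roll 1.286 F [-0.1 -0.1  0.2] op 95.4 t 1.3
-38.5 -18.7 2.5 0.129 60; -40.6 -13.6 2.5 0.129 60; -42.0 -8.3 2.5 0.129 60; -42.8 -2.8 2.5 0.129 60; -42.8 2.7 2.5 0.129 60; -42.1 8.1 2.5 0.129 60; -40.7 13.5 2.5 0.129 60; -38.6 18.6 2.5 0.129 60; -35.9 23.4 2.5 0.129 60; -32.6 27.8 2.5 0.129 60
```

send_rows(plan="-38.5 -18.7 2.5 0.129 60; -40.6 -13.6 2.5 0.129 60; -42.0 -8.3 2.5 0.129 60; -42.8 -2.8 2.5 0.129 60; -42.8 2.7 2.5 0.129 60; -42.1 8.1 2.5 0.129 60; -40.7 13.5 2.5 0.129 60; -38.6 18.6 2.5 0.129 60")

```text
t: 2.1
eef_pos: [431.4, 361.2, 194.2]
tcp_rot: [3.14, -0.003, 1.794]
ft_force: [0.4, 1.5, 0.8]
opening: 0.63
```

```bash
python3 - <<'E'
from h import *
plan((493,312,170),np.pi/2,grip=60)
E
```

```text
pos [431.4 361.2 194.2] rot [ 3.140e+00 -3.000e-03  1.794e+00] d [ 61.6 -49.2 -24.2] roll 0.224 F [0.4 1.5 0.8] op 59.9 t 2.1
-30.8 24.6 12.1 0.112 60; -27.9 27.9 12.1 0.112 60
```

send_rows(plan="-30.8 24.6 12.1 0.112 60; -27.9 27.9 12.1 0.112 60; 0 0 0 0 60")

```text
t: 2.4
eef_pos: [498.6, 306.2, 169.5]
tcp_rot: [3.138, -0.004, 1.552]
ft_force: [0.8, 0.2, 0.4]
opening: 0.631
```

```bash
python3 - <<'E'
from h import *
p=shot('wrist','w1.png');t=shot('top','t1.png')
s=env.state();print(w2p(p,[s['eef_pos'],(493,312,100),(493,312,45)]))
plan((493,312,63),np.pi/2,grip=40)
print(p['extrinsics'].round(3))
E
```

```text
[[306.71331452 238.34482646]
 [302.93562587 200.49404049]
 [304.06537808 185.76408408]]
pos [496.3 308.5 170.7] rot [ 3.138 -0.004  1.558] d [  -3.3    3.5 -107.7] roll -0.012 F [-0.8  1.1 -0.1] op 60.0 t 2.5
1.1 -1.1 35.9 -0.004 40; 1.1 -1.1 35.9 -0.004 40; 1.2 -1.1 35.9 -0.004 40
[[ 1.00000e+00  2.00000e-02  2.00000e-03  4.99009e+02]
 [-2.00000e-02  9.73000e-01  2.32000e-01  3.72113e+02]
 [ 3.00000e-03 -2.32000e-01  9.73000e-01  3.38970e+02]
 [ 0.00000e+00  0.00000e+00  0.00000e+00  1.00000e+00]]
```

View pics/w1.png

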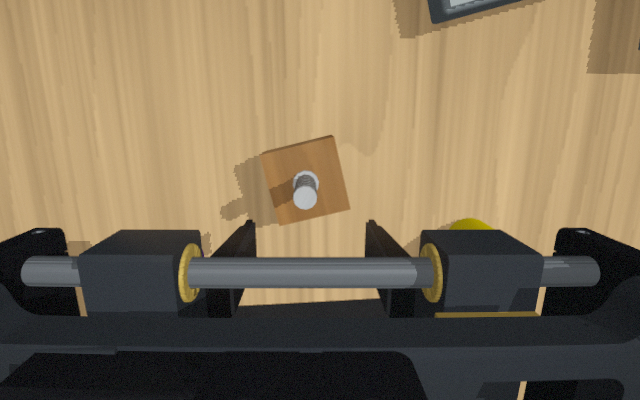

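send_rows(plan="2.5 -1.0 30 0 45; 2.4 -1.0 30 0 45; 0 0 25 0 45; 0 0 15 0 45; 0 0 0 0 45")

```text
t: 3.0
eef_pos: [491.4, 319.7, 71.0]
tcp_rot: [3.133, -0.007, 1.571]
ft_force: [-0.5, 0.4, 0.1]
opening: 0.473
```

```bash
python3 - <<'E'
from h import *
p=shot('wrist','w2.png')
s=env.state();print(w2p(p,[s['eef_pos'],(494,313.3,100),(494,313.3,45)]))
plan((494,313.5,63),np.pi/2,grip=40)
E
```

```text
[[311.7517669  241.77155456]
 [317.20246201 276.61263124]
 [314.74582638 235.9917058 ]]
pos [491.8 319.9  72.1] rot [ 3.132 -0.008  1.571] d [ 2.2 -6.4 -9.1] roll 0.001 F [-0.3  0.5  0.1] op 45.0 t 3.05
-6.4 2.2 9.1 0.001 40
```

View pics/w2.png

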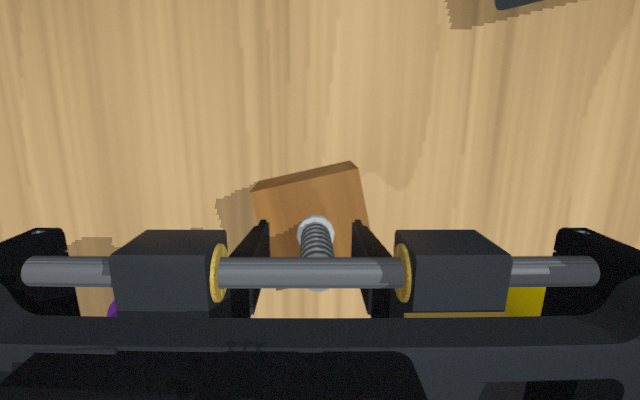

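send_rows(plan="-3 1.1 5 0 45; -3 1.1 4 0 45; 0 0 0 0 45; 0 0 0 0 45")

```text
t: 3.45
eef_pos: [494.6, 315.2, 65.9]
tcp_rot: [3.128, -0.01, 1.575]
ft_force: [0.1, -0.9, 0.2]
opening: 0.474
```

```bash
python3 - <<'E'
from h import *
p=shot('wrist','w3.png')
plan((494,314,63),np.pi/2,grip=15)
im=p['image'][180:300,240:400,::-1];cv2.imwrite('pics/w3c.png',cv2.resize(im,None,fx=4,fy=4))
E
```

```text
pos [494.6 315.2  65.9] rot [ 3.128 -0.01   1.575] d [-0.6 -1.2 -2.9] roll 0.004 F [-0.3  0.   0. ] op 44.9 t 3.5
-1.2 -0.6 2.9 0.004 15
```

View pics/w3c.png

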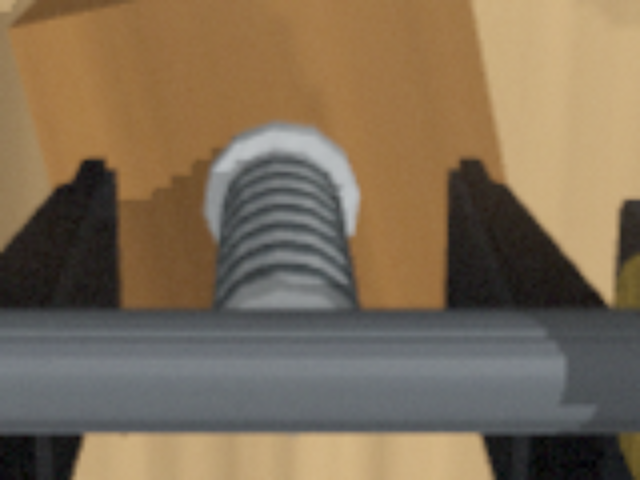

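send_rows(plan="-1 0 2.5 0 15; 0 0 0 0 10; 0 0 0 0 10; 0 0 0 0 10; 0 0 0 0 10")

```text
t: 4.0
eef_pos: [495.0, 314.1, 63.8]
tcp_rot: [3.127, -0.011, 1.574]
ft_force: [0.1, -0.1, -0.0]
opening: 0.185
```

```bash
python3 - <<'E'
from h import *
p=shot('wrist','w4.png')
plan((494,314,110),np.pi/2,grip=10)
im=p['image'][180:300,240:400,::-1];cv2.imwrite('pics/w4c.png',cv2.resize(im,None,fx=4,fy=4))
E
```

```text
pos [495.  314.1  63.8] rot [ 3.127 -0.011  1.574] d [-1.  -0.1 46.2] roll 0.003 F [ 0.1 -0.7  1.6] op 17.5 t 4.05
-0.0 -0.5 -23.1 0.002 10; -0.0 -0.5 -23.1 0.002 10
```

View pics/w4c.png

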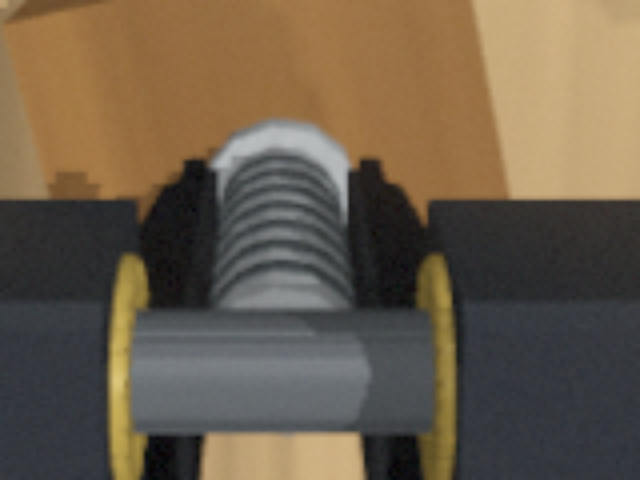

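send_rows(plan="0 0 -15 0 10; 0 0 -20 0 10; 0 0 -20 0 10; 0 0 -15 0 10; 0 0 0 0 10")

```text
t: 4.55
eef_pos: [493.2, 313.0, 134.7]
tcp_rot: [3.13, -0.009, 1.574]
ft_force: [0.8, -0.4, -1.5]
opening: 0.184
```

```bash
python3 - <<'E'
from h import *
p=shot('wrist','w5.png')
plan((582,120,130),np.pi/2,grip=10,step=28)
E
```

```text
pos [492.8 312.8 133.6] rot [ 3.131 -0.008  1.574] d [  89.2 -192.8   -3.6] roll 0.003 F [ 0.3 -0.8 -1.4] op 17.4 t 4.6
-24.1 11.1 0.5 0.000 10; -24.1 11.1 0.5 0.000 10; -24.1 11.1 0.5 0.000 10; -24.1 11.1 0.5 0.000 10; -24.1 11.1 0.5 0.000 10; -24.1 11.1 0.5 0.000 10; -24.1 11.1 0.5 0.000 10; -24.1 11.1 0.5 0.000 10
```

View pics/w5.png

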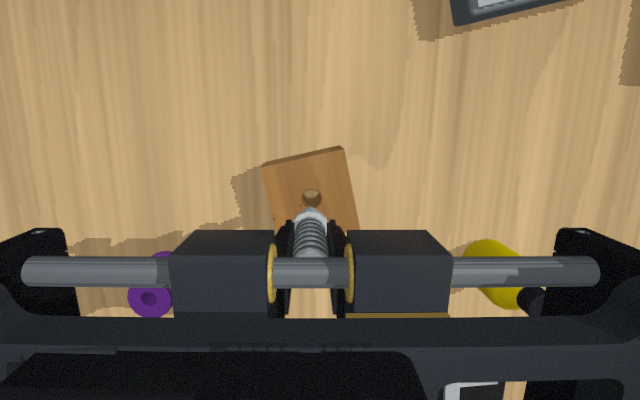

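send_rows(plan="-24 11 0.5 0 10; -24 11 0.5 0 10; -24 11 0.5 0 10; -24 11 0.5 0 10; -24 11 0.5 0 10; -24 11 0.5 0 10; -24 11 0 0 10; -12 5 0 0 10")

```text
t: 5.4
eef_pos: [574.5, 127.6, 120.0]
tcp_rot: [-3.141, -0.006, 1.578]
ft_force: [0.2, 0.2, -0.9]
opening: 0.183
```

send_rows(plan="0 0 0 0 10; 0 0 0 0 10")

```text
t: 5.6
eef_pos: [574.1, 126.8, 118.4]
tcp_rot: [-3.138, -0.006, 1.576]
ft_force: [-0.6, -0.5, -1.5]
opening: 0.182
```

```bash
python3 - <<'E'
from h import *
p=shot('wrist','w6.png')
plan((582,110,130),np.pi/2,grip=10,step=25)
print(w2p(p,[(582.6,109.9,49)]),p['extrinsics'].tolist())
im=p['image'][140:260,200:420,::-1];cv2.imwrite('pics/w6c.png',cv2.resize(im,None,fx=3.5,fy=3.5,interpolation=cv2.INTER_CUBIC))
E
```

```text
pos [574.  127.  118.4] rot [-3.138 -0.006  1.576] d [  8.  -17.   11.6] roll 0.006 F [ 0.5  0.1 -1.5] op 17.3 t 5.65
-17.1 7.9 -11.6 0.006 10
[[322.2500584  229.38266152]] [[0.9999837571215964, -0.00457184120560701, 0.0034034924657803767, 574.0678638587915], [0.0036688518588414605, 0.9733076788746854, 0.2294748390774206, 192.2546011911235], [-0.004361767876880371, -0.22945862483585347, 0.9733086429645148, 288.0009688726691], [0.0, 0.0, 0.0, 1.0]]
```

View pics/w6.png

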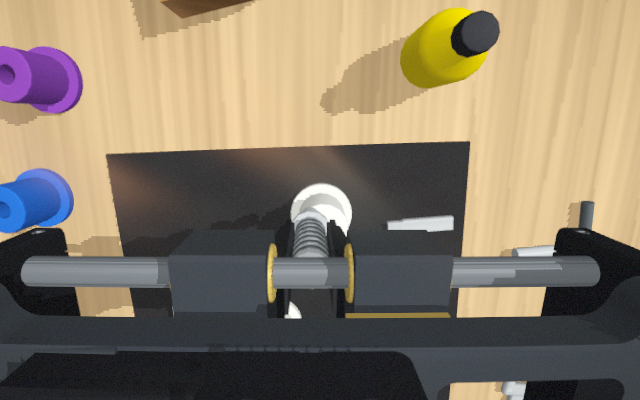

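View pics/w6c.png

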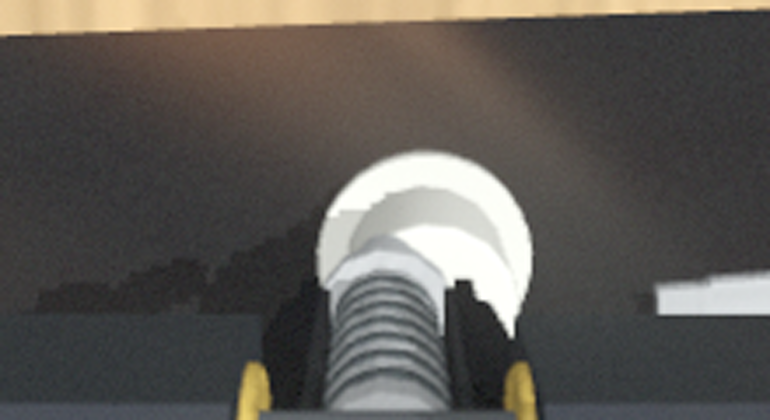

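send_rows(plan="5 6 -15 0 10; 5 2 -15 0 10; 0 0 -3 0 10; 0 0 0 0 10")

```text
t: 6.05
eef_pos: [579.9, 141.1, 151.4]
tcp_rot: [-3.136, -0.006, 1.581]
ft_force: [-0.4, 0.2, -1.5]
opening: 0.184
```

```bash
python3 - <<'E'
from h import *
p=shot('wrist','w7.png')
plan((582,110,130),np.pi/2,grip=10,step=25)
print(w2p(p,[(582.6,109.9,49)]),p['extrinsics'].tolist())
im=p['image'][140:260,200:420,::-1];cv2.imwrite('pics/w7c.png',cv2.resize(im,None,fx=3.5,fy=3.5,interpolation=cv2.INTER_CUBIC))
E
```

```text
pos [579.9 141.  151.2] rot [-3.136 -0.006  1.581] d [  2.1 -31.  -21.2] roll 0.01 F [ 0.6 -0.4 -1.2] op 17.4 t 6.1
-15.5 0.9 10.6 0.005 10; -15.5 1.0 10.6 0.005 10
[[314.2300639 232.5203733]] [[0.9999418097151397, -0.009803805815580437, 0.004501397020844526, 580.0067399236544], [0.008509713524023231, 0.9732896127382665, 0.2294230034489394, 206.5202523092662], [-0.006630381538639605, -0.2293713476599102, 0.9733164043173866, 321.03230765127756], [0.0, 0.0, 0.0, 1.0]]
```

View pics/w7c.png

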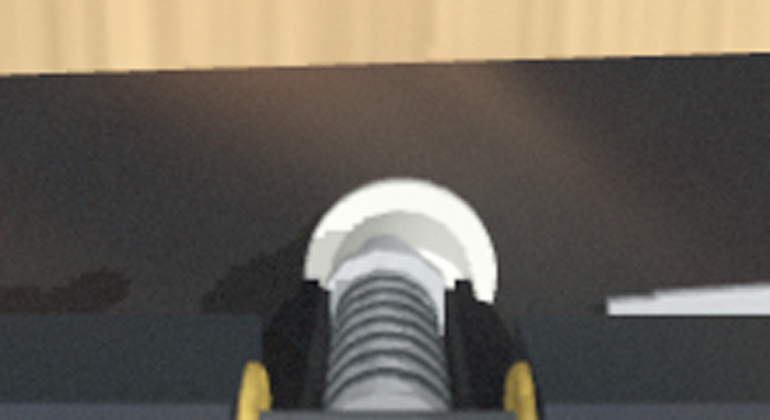

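```bash
python3 - <<'E'
import cv2
im=cv2.imread('pics/w5.png')[170:260,260:370];cv2.imwrite('pics/w5c.png',cv2.resize(im,None,fx=6,fy=6,interpolation=cv2.INTER_CUBIC))
E
```

```text
(no output)
```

View pics/w5c.png

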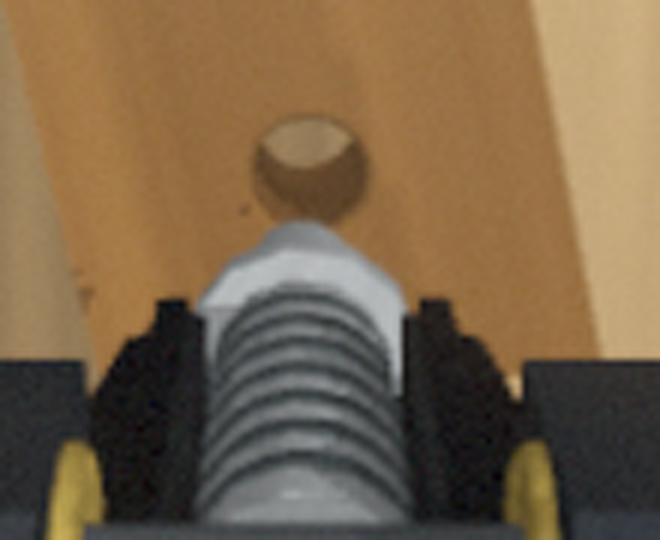

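send_rows(plan="-15 1 2 0 10; -15 1 2 0 10; -8 1 0 0 10; 0 0 0 0 10; 0 0 0 0 10")

```text
t: 6.6
eef_pos: [582.2, 98.5, 144.4]
tcp_rot: [-3.132, -0.006, 1.579]
ft_force: [0.1, 0.7, -1.4]
opening: 0.182
```

```bash
python3 - <<'E'
from h import *
p=shot('wrist','w8.png')
plan((582,110,130),np.pi/2,grip=10,step=25)
print(w2p(p,[(582.6,109.9,49)]),p['extrinsics'].tolist())
im=p['image'][170:260,260:370,::-1];cv2.imwrite('pics/w8c.png',cv2.resize(im,None,fx=6,fy=6,interpolation=cv2.INTER_CUBIC))
E
```

```text
pos [582.3  98.6 144.5] rot [-3.132 -0.006  1.58 ] d [ -0.3  11.4 -14.5] roll 0.009 F [-0.3  0.6 -1.7] op 17.4 t 6.65
11.4 -0.2 14.5 0.009 10
[[312.43244106 186.26539838]] [[0.9999211965440618, -0.009471070190839096, 0.008240117191586759, 583.0177440978036], [0.007324366555316922, 0.9732108792023, 0.22979760280918674, 164.0117585006961], [-0.010195800922646511, -0.22971914032514926, 0.9732035564114115, 314.02454112640606], [0.0, 0.0, 0.0, 1.0]]
```

View pics/w8c.png

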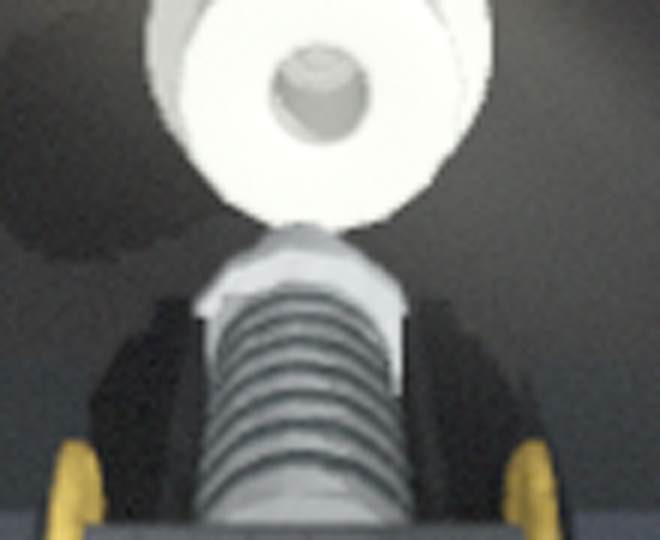

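```bash
cat >> h.py <<'E'
from scipy.spatial.transform import Rotation as Ro
def tcpT(s):
    T=np.eye(4);T[:3,:3]=Ro.from_euler('xyz',s['tcp_rot']).as_matrix();T[:3,3]=s['eef_pos'];return T
E
python3 - <<'E'
from h import *
p=shot('wrist');s=env.state();T=tcpT(s)
C=np.linalg.inv(T)@p['extrinsics'];print(C.round(3).tolist())
h=p2w(p,[(312.9,185.1)],49);print('hole',h,s['eef_pos'])
T5=tcpT(dict(tcp_rot=[3.131,-.008,1.574],eef_pos=[492.8,312.8,133.6]))
q=dict(p);q['extrinsics']=T5@C
h5=p2w(q,[(311.3,198.3)],40);print('stand hole',h5)
# in TCP frame
print((np.linalg.inv(T5)@np.r_[h5[0],1]).round(2))
E
```

```text
[[-0.002, 0.972, 0.235, 66.093], [1.0, 0.002, 0.001, -0.187], [0.001, 0.235, -0.972, -169.129], [0.0, 0.0, 0.0, 1.0]]
hole [[582.9991207 110.9989639  49.       ]] [582.27414902  99.01295498 144.55402156]
stand hole [[494.15904772 314.30354204  40.        ]]
[ 0.75  0.37 93.62  1.  ]
```

send_rows(plan="5.5 -0.6 8 0 10; 5 -0.6 8 0 10; 0 0 6 0 10; 0 0 0 0 10; 0 0 0 0 10")

```text
t: 7.2
eef_pos: [580.2, 112.0, 120.1]
tcp_rot: [-3.132, -0.006, 1.582]
ft_force: [-0.2, -0.1, -1.2]
opening: 0.183
```

```bash
python3 - <<'E'
from h import *
p=shot('wrist','w9.png');s=env.state()
plan((583.5,109.6,115),np.pi/2,grip=10,step=25)
T=tcpT(s);G=tcpT(dict(tcp_rot=[3.127,-.011,1.574],eef_pos=[495,314.1,63.8]))
print('nose',(T@np.linalg.inv(G)@[495,314.1,8,1]).round(1))
im=p['image'][170:260,260:370,::-1];cv2.imwrite('pics/w9c.png',cv2.resize(im,None,fx=6,fy=6,interpolation=cv2.INTER_CUBIC))
E
```

```text
pos [580.1 111.9 120.1] rot [-3.132 -0.006  1.582] d [ 3.4 -2.3 -5.1] roll 0.011 F [ 0.6  1.4 -2.3] op 17.7 t 7.25
-2.4 3.3 5.1 0.011 10
nose [578.8 111.6  64.3   1. ]
```

View pics/w9c.png

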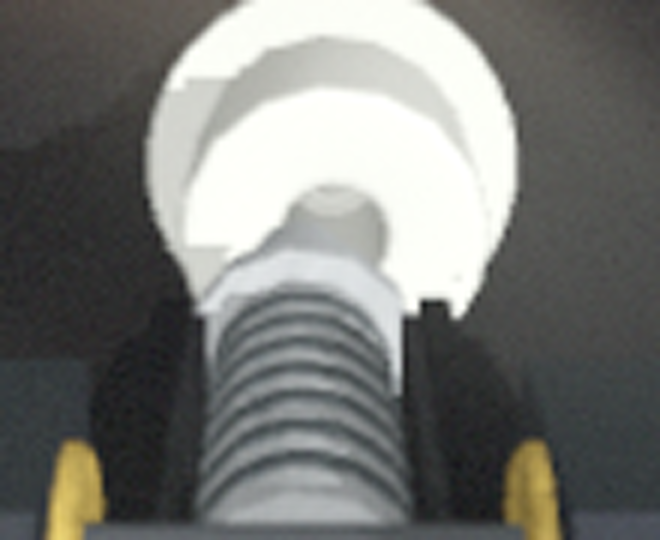

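send_rows(plan="-0.3 2.2 2 0 10; -0.3 2.2 2 0 10; 0 0 0 0 10; 0 0 0 0 10")

```text
t: 7.65
eef_pos: [585.4, 111.1, 116.2]
tcp_rot: [-3.133, -0.006, 1.582]
ft_force: [-0.5, 0.2, -0.9]
opening: 0.183
```

```bash
cat >> h.py <<'E'
def nose(hole=None):
    s=env.state();T=tcpT(s);G=tcpT(dict(tcp_rot=[3.127,-.011,1.574],eef_pos=[495,314.1,63.8]))
    M=T@np.linalg.inv(G)
    n=(M@[495,314.1,8,1])[:3]
    print('nose',n.round(1),'axis',(M[:3,2]).round(3),'F',s['ft_force'].round(1),'tcp',s['eef_pos'].round(1),s['tcp_rot'].round(3),'t',round(s['t'],2))
    return n
def crop(p,fn,a=(170,260,260,370)):
    im=p['image'][a[0]:a[1],a[2]:a[3],::-1];f=min(6,780/im.shape[1]);cv2.imwrite('pics/'+fn,cv2.resize(im,None,fx=f,fy=f,interpolation=cv2.INTER_CUBIC))
E
python3 - <<'E'
from h import *
p=shot('wrist','w10.png');nose();crop(p,'w10c.png')
E
```

```text
nose [584.1 110.8  60.5] axis [0.023 0.005 1.   ] F [-0.1 -0.2 -1.3] tcp [585.4 111.1 116.3] [-3.133 -0.006  1.582] t 7.7
```

View pics/w10c.png

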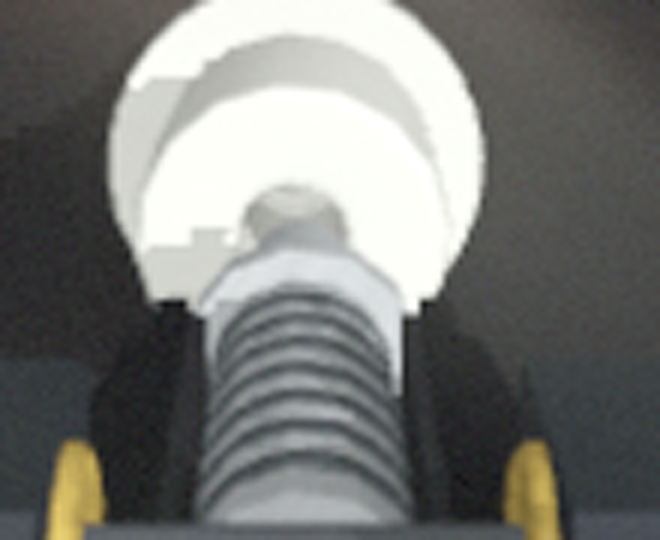

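send_rows(plan="0 -1 3 0 10; 0 0 2 0 10; 0 0 2 0 10; 0 0 1 0 10; 0 0 0 0 10")

```text
t: 8.2
eef_pos: [584.0, 111.1, 107.6]
tcp_rot: [-3.133, -0.006, 1.582]
ft_force: [-0.1, 0.1, -0.8]
opening: 0.188
```

```bash
python3 - <<'E'
from h import *
p=shot('wrist','w11.png');nose();crop(p,'w11c.png')
E
```

```text
nose [582.8 110.8  51.9] axis [0.023 0.005 1.   ] F [ 0.2 -0.1 -1.7] tcp [584.1 111.1 107.7] [-3.133 -0.006  1.582] t 8.25
```

View pics/w11c.png

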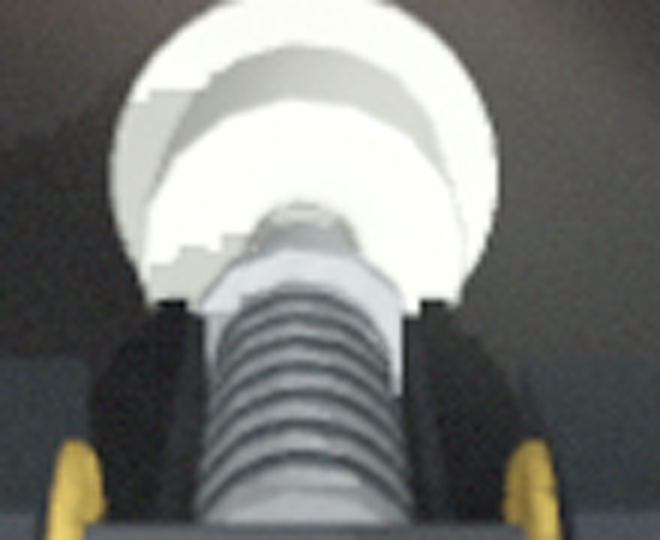

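send_rows(plan="0 0.2 1 0 10; 0 0 1 0 10; 0 0 1 0 10; 0 0 1 0 10; 0 0 1 0 10; 0 0 1 0 10; 0 0 1 0 10")

```text
t: 8.95
eef_pos: [584.4, 111.2, 100.4]
tcp_rot: [-3.133, -0.006, 1.582]
ft_force: [-0.6, -0.6, -1.4]
opening: 0.183
```

```bash
python3 - <<'E'
from h import *
p=shot('wrist','w12.png');nose();crop(p,'w12c.png')
E
```

```text
nose [583.  110.9  44.4] axis [0.023 0.005 1.   ] F [ 0.4 -0.2 -1.2] tcp [584.3 111.2 100.2] [-3.133 -0.006  1.582] t 9.0
```

View pics/w12c.png

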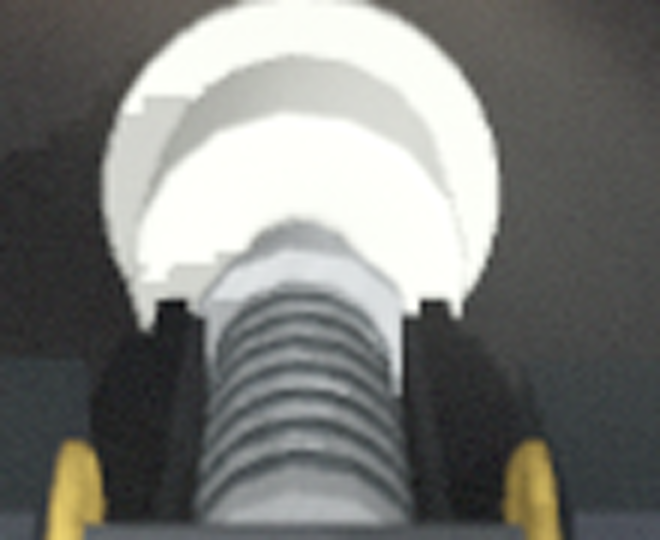

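send_rows(plan="0 0 1.5 0 10; 0 0 1.5 0 10; 0 0 1.5 0 10; 0 0 1.5 0 10; 0 0 1.5 0 10; 0 0 1 0 10; 0 0 1 0 10")

```text
t: 9.7
eef_pos: [584.2, 111.2, 89.9]
tcp_rot: [-3.133, -0.006, 1.582]
ft_force: [-0.1, -0.4, -1.5]
opening: 0.184
```

send_rows(plan="0 0 1 0 10; 0 0 1 0 10; 0 0 1 0 10")

```text
t: 10.0
eef_pos: [584.2, 111.3, 86.6]
tcp_rot: [-3.133, -0.006, 1.582]
ft_force: [-0.1, 0.4, -1.7]
opening: 0.18
```

```bash
python3 - <<'E'
from h import *
nose()
E
```

```text
nose [583.  111.   30.8] axis [0.023 0.005 1.   ] F [-0.1  0.4 -1.7] tcp [584.2 111.3  86.6] [-3.133 -0.006  1.582] t 10.0
```

send_rows(plan="0 0 1 0 10; 0 0 1 0 10; 0 0 1 0 10; 0 0 1 0 10")

```text
t: 10.4
eef_pos: [584.2, 111.3, 82.3]
tcp_rot: [-3.133, -0.006, 1.582]
ft_force: [0.1, -0.2, -0.5]
opening: 0.183
```

send_rows(plan="0 0 1.5 0 10; 0 0 1.5 0 10; 0 0 1.5 0 10; 0 0 1 0 10; 0 0 1 0 10")

```text
t: 10.9
eef_pos: [584.1, 111.2, 75.2]
tcp_rot: [-3.133, -0.006, 1.582]
ft_force: [0.6, 0.6, -2.0]
opening: 0.181
```

```bash
python3 - <<'E'
from h import *
nose()
E
```

```text
nose [582.8 110.9  19.4] axis [0.023 0.005 1.   ] F [ 0.6  0.6 -2. ] tcp [584.1 111.2  75.2] [-3.133 -0.006  1.582] t 10.9
```

send_rows(plan="0 0 0.7 0 10; 0 0 0.7 0 10; 0 0 0.6 0 10")

```text
t: 11.2
eef_pos: [584.1, 111.3, 72.9]
tcp_rot: [-3.133, -0.006, 1.582]
ft_force: [-0.0, 0.2, -1.1]
opening: 0.183
```

```bash
python3 - <<'E'
from h import *
nose();p=shot('wrist','w13.png');crop(p,'w13c.png')
E
```

```text
nose [582.8 111.   17.2] axis [0.023 0.006 1.   ] F [-0.   0.2 -1.1] tcp [584.1 111.3  72.9] [-3.133 -0.006  1.582] t 11.2
```

View pics/w13c.png

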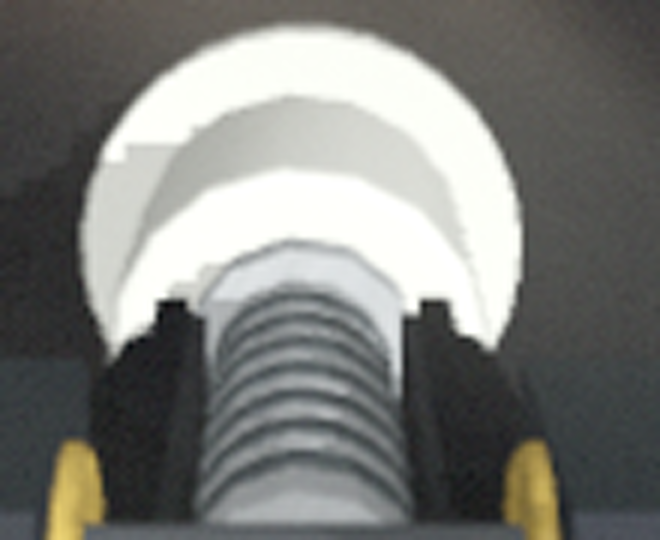

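The left bushing takes the gauge fully home with no resistance. Releasing it.

send_rows(plan="0 0 0 0 40; 0 0 0 0 40; 0 0 0 0 40; 0 0 -25 0 45; 0 0 -30 0 45; 0 0 -30 0 50; 0 0 0 0 60")

```text
t: 11.95
eef_pos: [584.9, 110.9, 160.6]
tcp_rot: [-3.132, -0.006, 1.582]
ft_force: [0.6, 0.3, -0.3]
opening: 0.565
```

```bash
python3 - <<'E'
from h import *
p=shot('wrist','w14.png');t=shot('top','t14.png')
im=t['image'][130:230,230:420,::-1];cv2.imwrite('pics/t14c.png',cv2.resize(im,None,fx=4,fy=4,interpolation=cv2.INTER_CUBIC))
plan((537.6,-1.7,150),np.pi/2,grip=60,step=30)
E
```

```text
pos [583.4 110.7 157.4] rot [-3.128 -0.006  1.581] d [ -45.8 -112.4   -7.4] roll 0.011 F [-0.4  0.6 -0.5] op 58.2 t 12.05
-22.4 -9.4 1.5 0.002 60; -22.4 -9.4 1.5 0.002 60; -22.4 -9.3 1.5 0.002 60; -22.4 -9.3 1.5 0.002 60; -22.5 -9.2 1.5 0.002 60
```

View pics/w14.png

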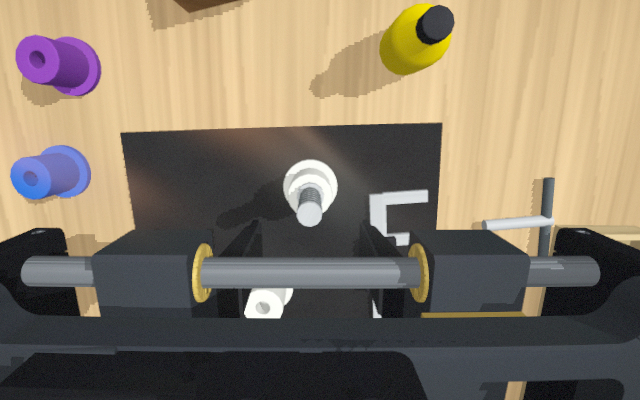

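View pics/t14c.png

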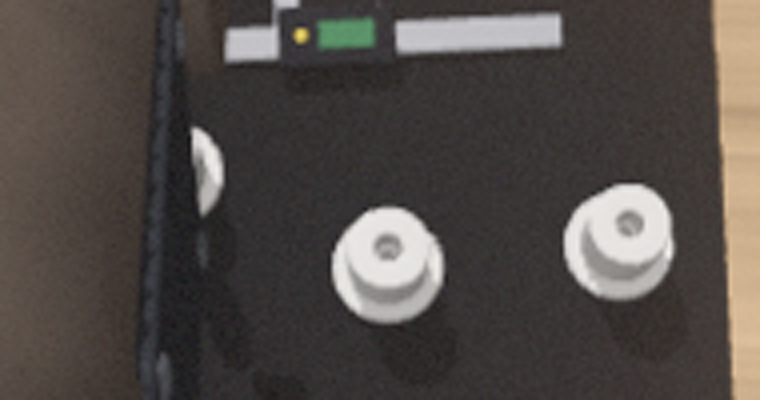

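send_rows(plan="-24 -10 1 0 60; -24 -10 1 0 60; -24 -10 1 0 60; -24 -10 1 0 60; -10 -3 0 0 60; 0 0 0 0 60; 0 0 0 0 60")

```text
t: 12.75
eef_pos: [537.6, 2.1, 146.1]
tcp_rot: [-3.117, -0.007, 1.582]
ft_force: [0.9, -0.1, 0.4]
opening: 0.632
```

```bash
python3 - <<'E'
from h import *
p=shot('wrist','w15.png');t=shot('top','t15.png')
im=t['image'][130:230,230:420,::-1];cv2.imwrite('pics/t15c.png',cv2.resize(im,None,fx=4,fy=4,interpolation=cv2.INTER_CUBIC))
print(w2p(p,[(537.6,-1.7,49)]))
plan((538,-1.5,60),np.pi/2,grip=60,step=30)
E
```

```text
[[313.60214933 203.76096527]]
pos [537.7   2.5 146.3] rot [-3.118 -0.007  1.583] d [  0.3  -4.  -86.3] roll 0.013 F [-0.7 -0.9 -0.2] op 60.2 t 12.85
-1.3 0.1 28.8 0.004 60; -1.3 0.1 28.8 0.004 60; -1.3 0.1 28.8 0.004 60
```

View pics/w15.png

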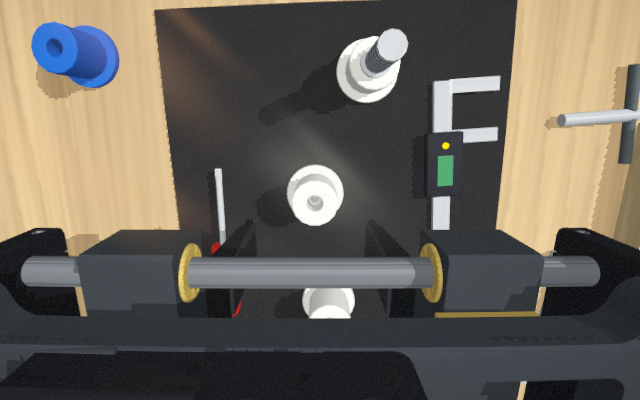

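View pics/t15c.png

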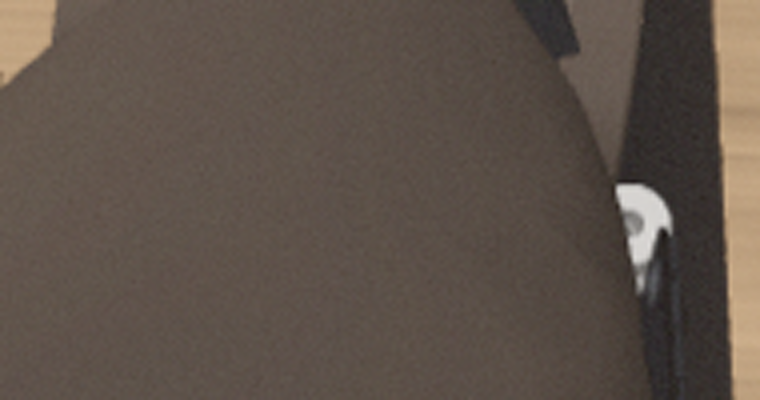

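send_rows(plan="-1.6 0.4 25 0 60; -1.6 0.4 25 0 60; 0 0 20 0 60; 0 0 12 0 60; 0 0 0 0 60; 0 0 0 0 60")

```text
t: 13.45
eef_pos: [539.3, 4.0, 62.4]
tcp_rot: [-3.122, -0.007, 1.589]
ft_force: [0.4, -0.2, 0.5]
opening: 0.626
```

```bash
python3 - <<'E'
from h import *
p=shot('wrist','w16.png')
plan((538.5,-0.7,22),np.pi/2,grip=60,step=8)
E
```

```text
pos [539.3   4.   62.6] rot [-3.122 -0.007  1.589] d [ -0.8  -4.7 -40.6] roll 0.018 F [0.2 0.1 0.2] op 60.0 t 13.5
-0.8 -0.2 6.8 0.003 60; -0.8 -0.2 6.8 0.003 60; -0.8 -0.1 6.8 0.003 60; -0.8 -0.1 6.8 0.003 60; -0.8 -0.1 6.8 0.003 60; -0.8 -0.1 6.8 0.003 60
```

View pics/w16.png

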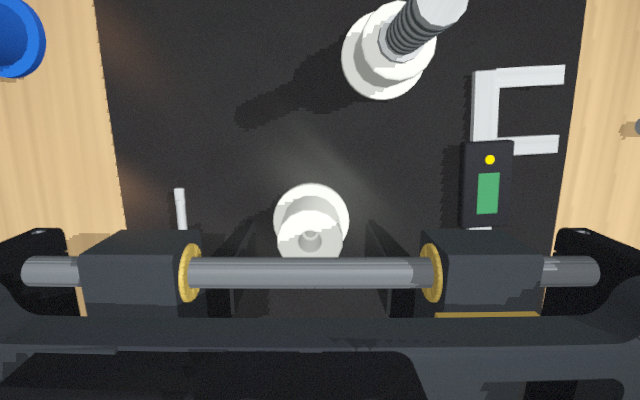

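send_rows(plan="-1.6 -0.3 10 0 60; -1.6 -0.3 10 0 60; -1.5 0 10 0 60; 0 0 6 0 60; 0 0 2 0 60; 0 0 0 0 60")

```text
t: 14.1
eef_pos: [538.9, -1.1, 22.8]
tcp_rot: [-3.125, -0.006, 1.589]
ft_force: [0.3, -0.6, 0.4]
opening: 0.627
```

```bash
python3 - <<'E'
from h import *
p=shot('wrist','w17.png')
plan((538.5,-0.7,22),np.pi/2,grip=60,step=8)
E
```

```text
pos [538.9  -1.1  23. ] rot [-3.125 -0.006  1.589] d [-0.4  0.4 -1. ] roll 0.018 F [ 0.3 -0.2 -0.2] op 60.0 t 14.15
0.4 -0.4 1.0 0.018 60
```

View pics/w17.png

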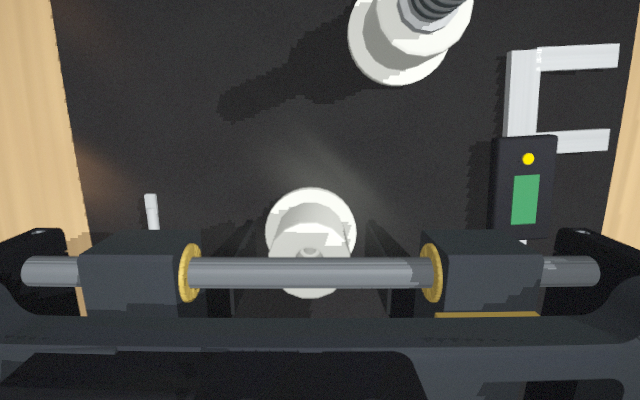

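Aligned. Closing, then lifting.

send_rows(plan="0 0 1 0 36; 0 0 0 0 32; 0 0 0 0 32; 0 0 0 0 32; 0 0 0 0 32")

```text
t: 14.65
eef_pos: [539.4, -1.0, 22.8]
tcp_rot: [-3.126, -0.006, 1.589]
ft_force: [0.0, -0.4, -1.0]
opening: 0.417
```

```bash
python3 - <<'E'
from h import *
plan((520,-100,130),np.pi/2,grip=32,step=25)
t=shot('top');print(K(t)[0])
print('tray in top corners; tray poses')
E
```

```text
pos [539.4  -1.   22.8] rot [-3.126 -0.006  1.589] d [-19.4 -99.  107.2] roll 0.018 F [ 0.  -0.4 -1. ] op 39.6 t 14.65
-16.4 -3.5 -17.9 0.003 32; -16.4 -3.5 -17.9 0.003 32; -16.5 -3.4 -17.9 0.003 32; -16.5 -3.4 -17.9 0.003 32; -16.5 -3.3 -17.9 0.003 32; -16.5 -3.3 -17.9 0.003 32
[[449.56805522   0.         323.78184774]
 [  0.         449.56805522 201.90866599]
 [  0.           0.           1.        ]]
tray in top corners; tray poses
```

send_rows(plan="0 0 -8 0 32; 0 0 -20 0 32; 0 0 -25 0 32; 0 0 -25 0 32; -20 0 -20 0 32; -25 0 -10 0 32; -30 0 0 0 32; -30 0 0 0 32")

```text
t: 15.5
eef_pos: [542.8, -106.7, 138.8]
tcp_rot: [-3.127, -0.005, 1.594]
ft_force: [-0.3, -0.4, -1.2]
opening: 0.423
```

```bash
python3 - <<'E'
from h import *
plan((528,-327,130),np.pi/2,grip=32,step=32)
p=shot('wrist','w18.png')
E
```

```text
pos [ 542.8 -106.7  138.8] rot [-3.127 -0.005  1.594] d [ -14.8 -220.3   -8.8] roll 0.023 F [-0.3 -0.4 -1.2] op 40.2 t 15.5
-31.4 -2.8 1.3 0.003 32; -31.4 -2.7 1.3 0.003 32; -31.4 -2.6 1.3 0.003 32; -31.4 -2.5 1.3 0.003 32; -31.5 -2.4 1.3 0.003 32; -31.5 -2.3 1.3 0.003 32; -31.5 -2.2 1.3 0.003 32
```

View pics/w18.png

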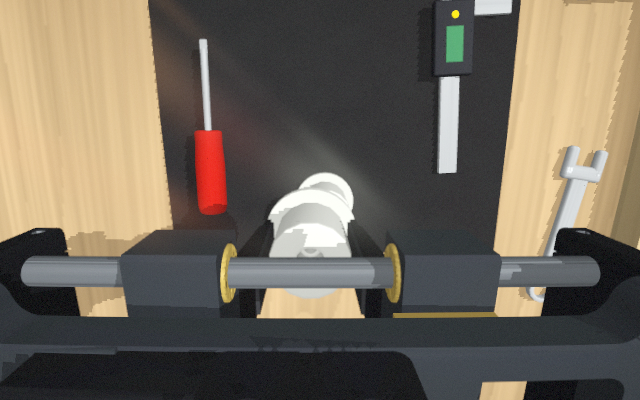

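send_rows(plan="-32 -2.5 0 0 32; -32 -2.5 0 0 32; -32 -2.5 0 0 32; -32 -2.5 0 0 32; -32 -2.5 0 0 32; -32 -2.5 0 0 32; -20 -2 0 0 32; 0 0 0 0 32")

```text
t: 16.35
eef_pos: [529.2, -331.5, 142.6]
tcp_rot: [-3.13, -0.003, 1.591]
ft_force: [0.7, 0.5, -1.3]
opening: 0.419
```

```bash
python3 - <<'E'
from h import *
plan((528,-327,60),np.pi/2,grip=32,step=12)
p=shot('wrist','w19.png')
t=shot('top','t19.png')
E
```

```text
pos [ 529.2 -331.5  142.6] rot [-3.130e+00 -3.000e-03  1.591e+00] d [ -1.2   4.5 -82.6] roll 0.02 F [ 0.7  0.5 -1.3] op 39.9 t 16.35
0.6 -0.2 11.8 0.003 32; 0.6 -0.2 11.8 0.003 32; 0.6 -0.2 11.8 0.003 32; 0.6 -0.2 11.8 0.003 32; 0.6 -0.2 11.8 0.003 32; 0.6 -0.2 11.8 0.003 32; 0.6 -0.2 11.8 0.003 32
```

View pics/w19.png

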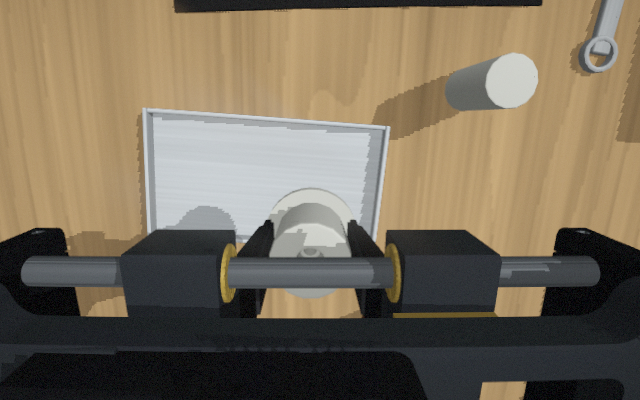

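View pics/t19.png

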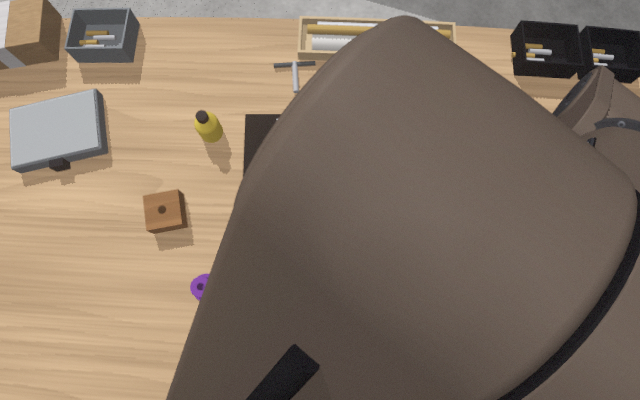

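```bash
python3 - <<'E'
from h import *
p=shot('wrist')
c=p2w(p,[(147,110),(388,127)],18);print(c.round(1))
d=c[1]-c[0];L=np.linalg.norm(d);u=d/L;v=np.array([u[1],-u[0],0]);m=c.mean(0)+60*v
print(L,m,m+49*u,m-49*u)
E
```

```text
[[ 382.4 -258.8   18. ]
 [ 594.3 -269.5   18. ]]
212.21071622574908 [ 485.34139784 -324.0918992    18.        ] [ 534.2786561  -326.57076056   18.        ] [ 436.40413957 -321.61303785   18.        ]
```

send_rows(plan="1.5 0.6 15 0 32; 1.5 0.6 20 0 32; 1.5 0.6 20 0 32; 0 0 15 0 32; 0 0 10 0 32; 0 0 0 0 32")

```text
t: 17.1
eef_pos: [532.3, -315.6, 61.8]
tcp_rot: [-3.131, -0.004, 1.601]
ft_force: [0.2, 0.5, -0.3]
opening: 0.421
```

```bash
python3 - <<'E'
from h import *
plan((531,-326.5,24),np.pi/2,grip=32,step=2)
p=shot('wrist','w20.png')
t=shot('side','s20.png')
E
```

```text
pos [ 532.3 -315.6   61.8] rot [-3.131 -0.004  1.601] d [ -1.3 -10.9 -37.8] roll 0.03 F [ 0.2  0.5 -0.3] op 40.1 t 17.1
-0.5 -0.1 1.9 0.002 32; -0.5 -0.1 1.9 0.002 32; -0.5 -0.1 1.9 0.002 32; -0.5 -0.1 1.9 0.002 32; -0.5 -0.1 1.9 0.002 32; -0.5 -0.1 1.9 0.002 32; -0.5 -0.1 1.9 0.002 32; -0.5 -0.1 1.9 0.002 32; -0.5 -0.1 1.9 0.002 32; -0.5 -0.1 1.9 0.002 32; -0.5 -0.1 1.9 0.002 32; -0.5 -0.1 1.9 0.002 32; -0.5 -0.1 1.9 0.002 32; -0.5 -0.1 1.9 0.002 32; -0.5 -0.1 1.9 0.002 32; -0.5 -0.1 1.9 0.002 32; -0.5 -0.1 1.9 0.002 32; -0.5 -0.1 1.9 0.002 32; -0.5 -0.1 1.9 0.002 32; -0.5 -0.1 1.9 0.002 32
```

View pics/w20.png

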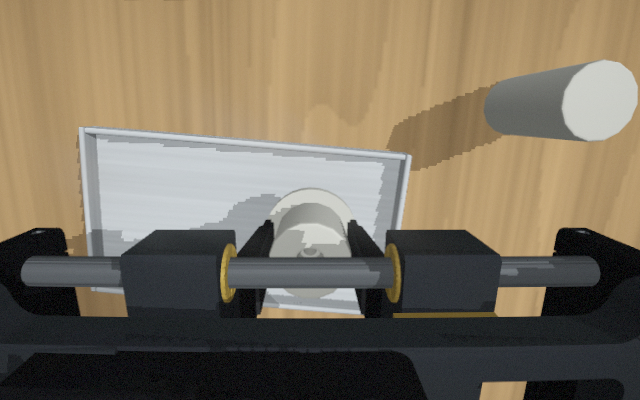

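View pics/s20.png

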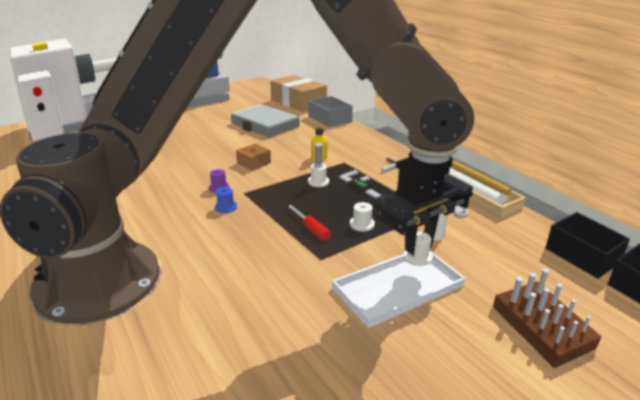

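send_rows(plan="-4 -0.5 5 0 32; -4 -0.5 5 0 32; -3 -0.3 5 0 32; 0 0 5 0 32; 0 0 4 0 32; 0 0 2 0 32; 0 0 1 0 32; 0 0 0 0 32")

```text
t: 18.0
eef_pos: [532.2, -329.1, 35.8]
tcp_rot: [-3.135, -0.001, 1.6]
ft_force: [0.4, 0.1, -1.0]
opening: 0.42
```

```bash
python3 - <<'E'
from h import *
plan((531,-326.5,24),np.pi/2,grip=32,step=2)
p=shot('wrist','w21.png')
E
```

```text
pos [ 532.2 -329.1   35.8] rot [-3.135e+00 -1.000e-03  1.600e+00] d [ -1.2   2.6 -11.8] roll 0.029 F [ 0.4  0.1 -1. ] op 40.0 t 18.0
0.4 -0.2 1.7 0.004 32; 0.4 -0.2 1.7 0.004 32; 0.4 -0.2 1.7 0.004 32; 0.4 -0.2 1.7 0.004 32; 0.4 -0.2 1.7 0.004 32; 0.4 -0.2 1.7 0.004 32; 0.4 -0.2 1.7 0.004 32
```

View pics/w21.png

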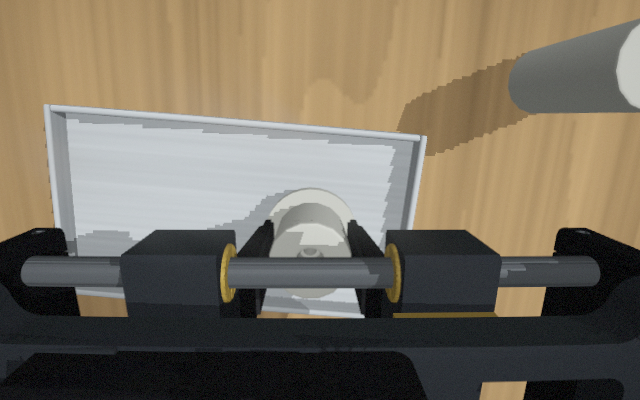

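send_rows(plan="0.6 0 2 0 32; 0.6 0 2 0 32; 0.6 0 2 0 32; 0 0 2 0 32; 0 0 1.5 0 32; 0 0 1 0 32")

```text
t: 18.65
eef_pos: [532.4, -327.1, 25.1]
tcp_rot: [-3.136, 0.0, 1.601]
ft_force: [0.2, 0.2, -1.3]
opening: 0.421
```

send_rows(plan="0 0 0.8 0 32; 0 0 0.6 0 32")

```text
t: 18.85
eef_pos: [532.4, -327.2, 23.6]
tcp_rot: [-3.136, 0.0, 1.601]
ft_force: [-2.1, -0.6, 5.8]
opening: 0.418
```

send_rows(plan="0 0 0 0 54; 0 0 0 0 54; 0 0 0 0 54; 0 0 -15 0 56; 0 0 -25 0 60; 0 0 -30 0 60; 0 0 -20 0 60; 0 0 0 0 60")

```text
t: 19.65
eef_pos: [533.2, -327.3, 120.6]
tcp_rot: [-3.137, 0.001, 1.6]
ft_force: [0.1, -0.1, -0.3]
opening: 0.635
```

```bash
python3 - <<'E'
from h import *
plan((553,-116.5,130),np.pi/2,grip=60,step=32)
p=shot('wrist','w22.png')
E
```

```text
pos [ 533.2 -327.3  120.6] rot [-3.137e+00  1.000e-03  1.600e+00] d [ 19.8 210.8   9.4] roll 0.03 F [ 0.1 -0.1 -0.3] op 60.4 t 19.65
30.0 3.7 -1.3 0.004 60; 30.0 3.6 -1.3 0.004 60; 30.0 3.5 -1.3 0.004 60; 30.1 3.3 -1.3 0.004 60; 30.1 3.2 -1.3 0.004 60; 30.1 3.1 -1.3 0.004 60; 30.1 3.0 -1.3 0.004 60
```

View pics/w22.png

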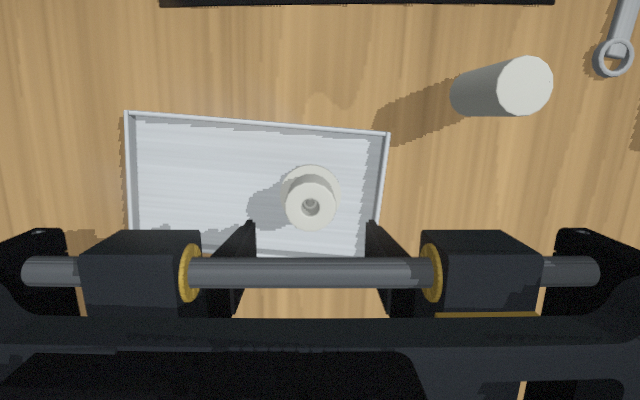

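send_rows(plan="30 3.5 -2 0.004 60; 30 3.5 -2 0.004 60; 30 3.5 -2 0.004 60; 30 3.5 -2 0.004 60; 30 3 -2 0.004 60; 30 3 0 0.004 60; 20 1 0 0 60; 0 0 0 0 60")

```text
t: 20.5
eef_pos: [547.4, -118.9, 123.5]
tcp_rot: [-3.127, -0.004, 1.573]
ft_force: [0.0, -0.1, 0.1]
opening: 0.634
```

```bash
python3 - <<'E'
from h import *
p=shot('wrist','w23.png')
print(w2p(p,[(553,-116.4,49)]))
plan((553.5,-116,60),np.pi/2,grip=60,step=20)
crop(p,'w23c.png',(140,260,240,400))
E
```

```text
[[319.56563292 202.90997174]]
pos [ 547.5 -120.   123.4] rot [-3.127e+00 -3.000e-03  1.572e+00] d [  6.    4.  -63.4] roll 0.002 F [-0.2 -0.2 -0.2] op 59.9 t 20.55
1.0 1.5 15.9 0.000 60; 1.0 1.5 15.9 0.000 60; 1.0 1.5 15.9 0.000 60; 1.0 1.5 15.9 0.000 60
```

View pics/w23.png

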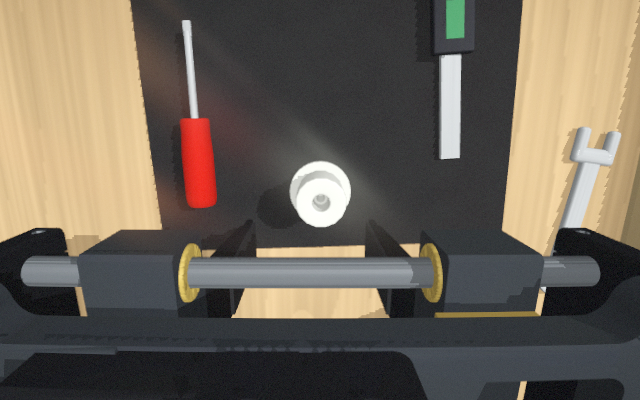

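View pics/w23c.png

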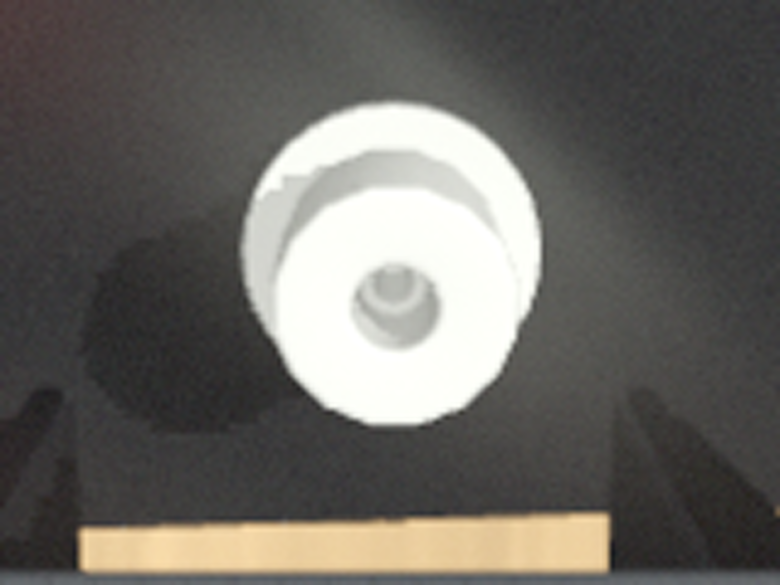

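send_rows(plan="1 2 15 0 60; 1 2 20 0 60; 1 1.5 20 0 60; 0 0 12 0 60; 0 0 6 0 60; 0 0 0 0 60; 0 0 0 0 60")

```text
t: 21.25
eef_pos: [551.7, -122.2, 46.5]
tcp_rot: [-3.127, -0.003, 1.569]
ft_force: [0.4, 0.0, 0.3]
opening: 0.629
```

```bash
python3 - <<'E'
from h import *
p=shot('wrist','w24.png')
plan((554,-115.5,22),np.pi/2,grip=60,step=10)
E
```

```text
pos [ 551.8 -122.2   46.6] rot [-3.127e+00 -3.000e-03  1.569e+00] d [  2.2   6.7 -24.6] roll -0.002 F [ 0.2 -0.4  0.1] op 59.9 t 21.3
2.2 0.7 8.2 -0.001 60; 2.2 0.7 8.2 -0.001 60; 2.2 0.7 8.2 -0.001 60
```

View pics/w24.png

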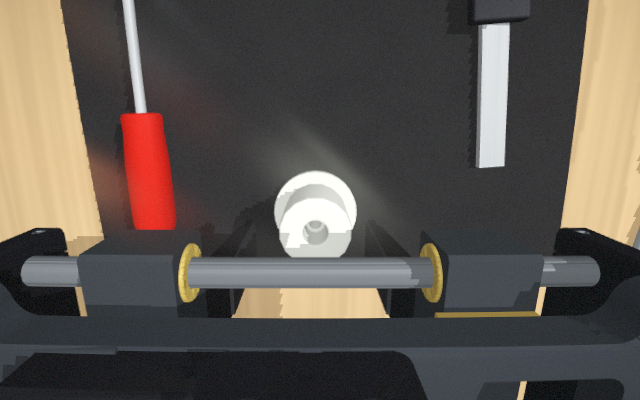

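send_rows(plan="2.2 0.7 7 0 60; 2.2 0.7 7 0 60; 2.2 0.7 6 0 60; 0 0 3 0 60; 0 0 1 0 60; 0 0 0 0 60")

```text
t: 21.9
eef_pos: [554.4, -114.8, 21.9]
tcp_rot: [-3.129, -0.002, 1.57]
ft_force: [-0.4, 0.1, -0.1]
opening: 0.631
```

```bash
python3 - <<'E'
from h import *
p=shot('wrist','w25.png')
plan((554,-115.5,22.5),np.pi/2,grip=60,step=10)
E
```

```text
pos [ 554.4 -114.9   22. ] rot [-3.129e+00 -2.000e-03  1.570e+00] d [-0.4 -0.6  0.5] roll -0.001 F [-0.6  0.   0.5] op 60.1 t 21.95
-0.6 -0.4 -0.5 -0.001 60
```

View pics/w25.png

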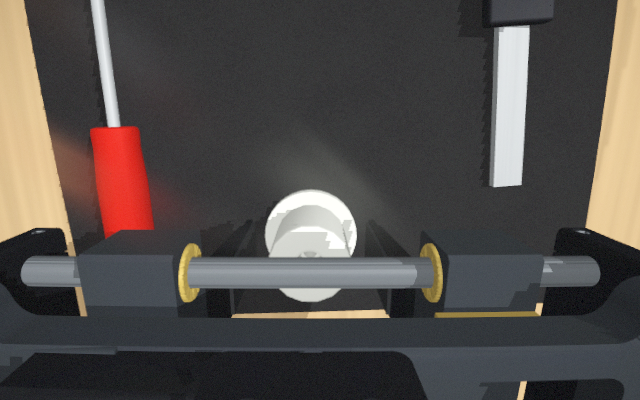

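send_rows(plan="-0.5 0 0 0 36; 0 0 0 0 32; 0 0 0 0 32; 0 0 0 0 32; 0 0 0 0 32")

```text
t: 22.45
eef_pos: [554.6, -115.7, 22.6]
tcp_rot: [-3.13, -0.002, 1.569]
ft_force: [-0.7, -0.5, -1.5]
opening: 0.417
```

send_rows(plan="0 0 -8 0 32; 0 0 -20 0 32; 0 0 -25 0 32; 0 0 -25 0 32; -15 -6 -20 0 32; -20 -10 -10 0 32; -25 -12 0 0 32; -25 -12 0 0 32")

```text
t: 23.25
eef_pos: [515.5, -200.7, 139.1]
tcp_rot: [-3.131, -0.001, 1.574]
ft_force: [0.4, 0.0, -0.6]
opening: 0.418
```

```bash
python3 - <<'E'
from h import *
p=shot('wrist','w26.png')
plan((433,-321,130),np.pi/2,grip=32,step=30)
E
```

```text
pos [ 514.3 -203.6  139.2] rot [-3.131  0.     1.573] d [ -81.3 -117.4   -9.2] roll 0.002 F [-0.8 -2.8 -1.1] op 39.4 t 23.3
-23.4 -16.3 1.8 0.000 32; -23.4 -16.3 1.8 0.000 32; -23.5 -16.3 1.8 0.000 32; -23.5 -16.3 1.8 0.000 32; -23.5 -16.3 1.8 0.000 32
```

View pics/w26.png

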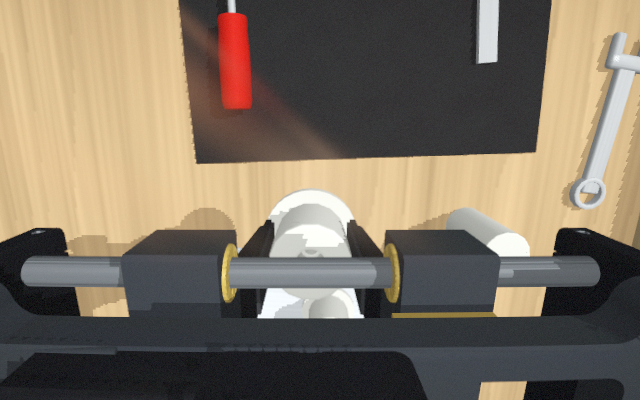

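send_rows(plan="-23 -16 0 0 32; -23 -16 0 0 32; -23 -16 0 0 32; -23 -16 0 0 32; -16 -10 0 0 32; 0 0 0 0 32; 0 0 0 0 32")

```text
t: 24.0
eef_pos: [437.1, -316.2, 143.7]
tcp_rot: [-3.134, 0.002, 1.57]
ft_force: [-0.4, 0.1, -0.8]
opening: 0.414
```

```bash
python3 - <<'E'
from h import *
p=shot('wrist','w27.png')
plan((435,-321.5,60),np.pi/2,grip=32,step=16)
E
```

```text
pos [ 437.3 -316.1  143.8] rot [-3.134e+00  2.000e-03  1.571e+00] d [ -2.3  -5.4 -83.8] roll -0.0 F [-0.3 -0.6  0. ] op 39.2 t 24.05
-0.9 -0.4 14.0 -0.000 32; -0.9 -0.4 14.0 -0.000 32; -0.9 -0.4 14.0 -0.000 32; -0.9 -0.4 14.0 -0.000 32; -0.9 -0.4 14.0 -0.000 32; -0.9 -0.4 14.0 -0.000 32
```

View pics/w27.png

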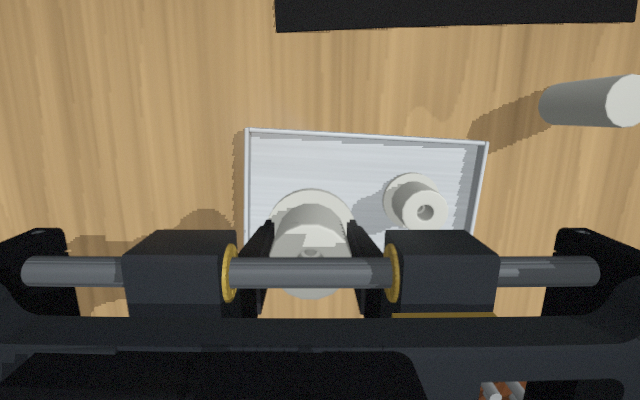

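send_rows(plan="-1 -0.5 12 0 32; -1 -0.5 18 0 32; -1 -0.5 18 0 32; -1 -0.5 14 0 32; 0 0 9 0 32; 0 0 5 0 32; 0 0 0 0 32")

```text
t: 24.75
eef_pos: [437.1, -315.5, 62.0]
tcp_rot: [-3.133, 0.001, 1.577]
ft_force: [-1.1, -0.2, -1.3]
opening: 0.415
```

```bash
python3 - <<'E'
from h import *
p=shot('wrist','w28.png')
plan((435,-321.5,25),np.pi/2,grip=32,step=6)
E
```

```text
pos [ 437.2 -315.6   62.4] rot [-3.134e+00  1.000e-03  1.577e+00] d [ -2.2  -5.9 -37.4] roll 0.006 F [ 0.2  0.2 -1. ] op 39.3 t 24.8
-0.8 -0.3 5.3 0.001 32; -0.8 -0.3 5.3 0.001 32; -0.8 -0.3 5.3 0.001 32; -0.8 -0.3 5.3 0.001 32; -0.8 -0.3 5.3 0.001 32; -0.8 -0.3 5.3 0.001 32; -0.8 -0.3 5.3 0.001 32
```

View pics/w28.png

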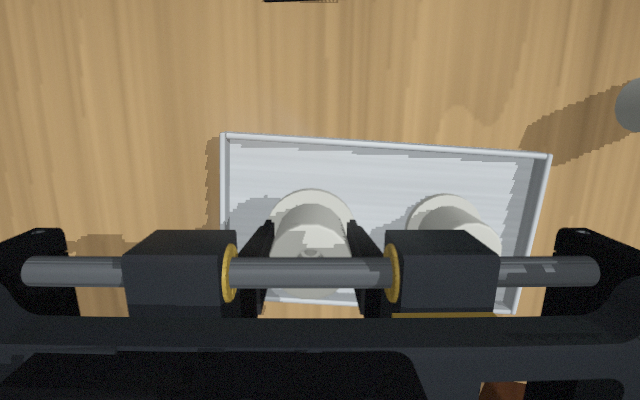

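send_rows(plan="-2 0 6 0 32; -2 0 6 0 32; -2 0 6 0 32; 0 0 5 0 32; 0 0 3 0 32; 0 0 2 0 32; 0 0 0 0 32")

```text
t: 25.5
eef_pos: [437.7, -322.8, 33.3]
tcp_rot: [-3.136, 0.003, 1.577]
ft_force: [-0.1, 0.0, -0.4]
opening: 0.415
```

```bash
python3 - <<'E'
from h import *
p=shot('wrist','w29.png')
plan((435,-321.5,24),np.pi/2,grip=32,step=2)
E
```

```text
pos [ 437.8 -322.9   33.5] rot [-3.136e+00  3.000e-03  1.577e+00] d [-2.8  1.4 -9.5] roll 0.006 F [ 0.1  0.1 -0.8] op 39.3 t 25.55
0.3 -0.6 1.9 0.001 32; 0.3 -0.6 1.9 0.001 32; 0.3 -0.6 1.9 0.001 32; 0.3 -0.6 1.9 0.001 32; 0.3 -0.6 1.9 0.001 32
```

View pics/w29.png

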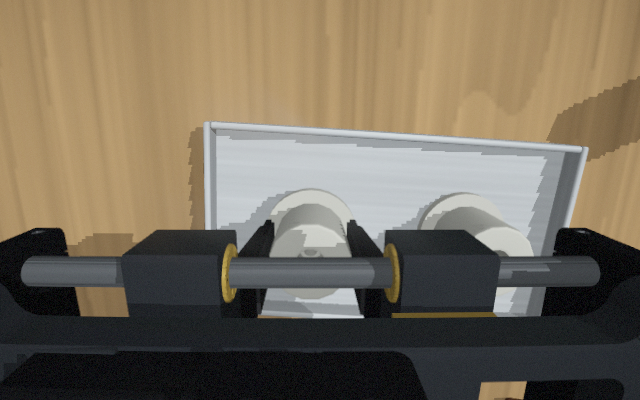

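send_rows(plan="0.4 -0.5 2 0 32; 0.4 -0.5 2 0 32; 0 0 1.5 0 32; 0 0 1 0 32; 0 0 1 0 32")

```text
t: 26.05
eef_pos: [436.8, -322.1, 25.9]
tcp_rot: [-3.137, 0.004, 1.577]
ft_force: [-0.5, 0.3, -0.4]
opening: 0.415
```

send_rows(plan="0 0 0.7 0 32; 0 0 0.6 0 32")

```text
t: 26.25
eef_pos: [436.9, -322.1, 24.5]
tcp_rot: [-3.137, 0.004, 1.577]
ft_force: [0.6, -0.2, -0.4]
opening: 0.417
```

send_rows(plan="0 0 0.6 0 32; 0 0 0.5 0 32")

```text
t: 26.45
eef_pos: [436.9, -322.3, 23.4]
tcp_rot: [-3.137, 0.004, 1.577]
ft_force: [-1.4, 0.1, 5.3]
opening: 0.416
```

Contact. Release and retreat.

send_rows(plan="0 0 0 0 54; 0 0 0 0 54; 0 0 0 0 54; 0 0 -15 0 56; 0 0 -25 0 60; 0 0 -30 0 60; 0 0 -30 0 60; 0 0 -20 0 60")

```text
t: 27.25
eef_pos: [436.5, -320.7, 144.7]
tcp_rot: [-3.132, -0.0, 1.577]
ft_force: [0.5, 0.3, -0.2]
opening: 0.628
```

```bash
python3 - <<'E'
from h import *
p=shot('wrist','w30.png');s=shot('side','s30.png')
im=s['image'][110:330,200:480,::-1];cv2.imwrite('pics/s30c.png',cv2.resize(im,None,fx=2.7,fy=2.7,interpolation=cv2.INTER_CUBIC))
plan((380,-230,200),np.pi/2)
E
```

```text
pos [ 437.1 -321.3  145.5] rot [-3.135e+00  2.000e-03  1.577e+00] d [-57.1  91.3  54.5] roll 0.006 F [ 0.1 -0.6 -0.5] op 60.1 t 27.35
30.6 -18.8 -18.2 0.002 60; 30.5 -18.9 -18.2 0.002 60; 30.5 -19.0 -18.2 0.002 60
```

View pics/w30.png

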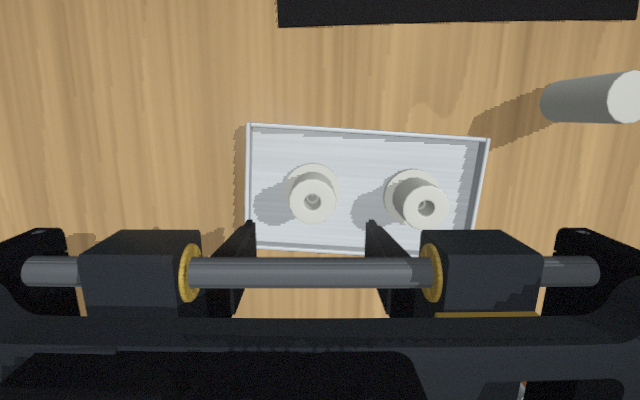

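View pics/s30c.png

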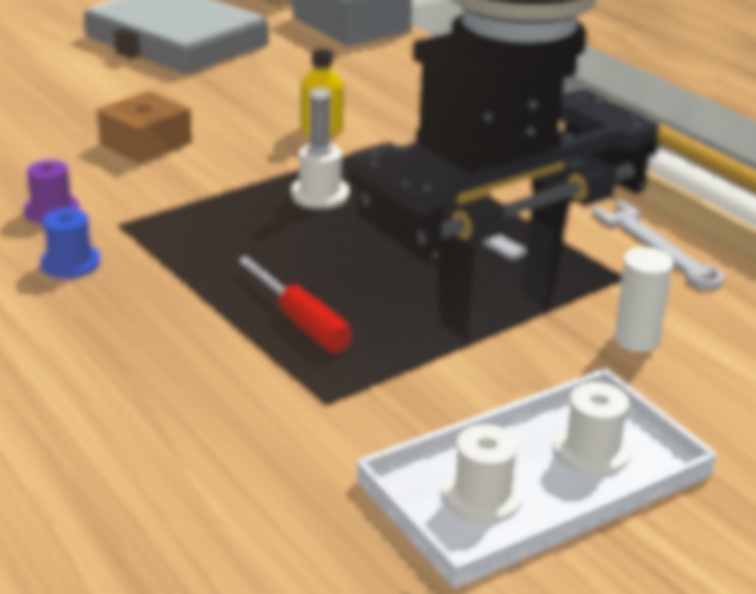

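```bash
python3 - <<'E'
from h import *
s=shot('side')
print(w2p(s,[(583,111,109),(583,111,124),(583,111,49),(583,111,3)]))
im=s['image'][120:200,290:350,::-1];cv2.imwrite('pics/s31c.png',cv2.resize(im,None,fx=7,fy=7,interpolation=cv2.INTER_CUBIC))
E
```

```text
[[317.83772879 143.45929941]
 [317.83773716 137.91194407]
 [317.83826744 165.04247389]
 [317.83924113 180.94540146]]
```

View pics/s31c.png

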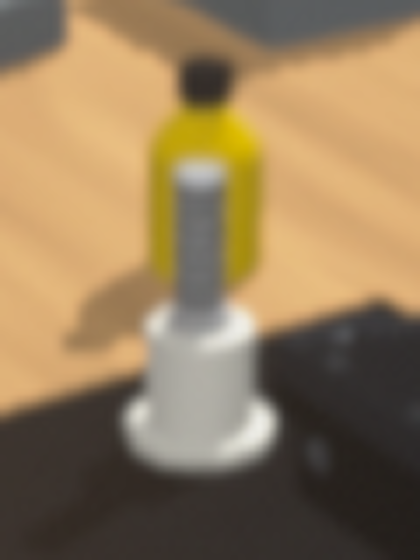

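```bash
python3 -c "
from h import *
print(env.state()['t'],job_done())"
```

```text
the job is handed in; nothing more can be done
27.4 None
```

The gauge stands fully home in the left-hand white bushing on the mat. The other two white bushings stand upright in the aluminium tray. I handed the job in at about 27 s of the 72 s; no verdict was reported.

- **Gauge fit:** I tried the gauge in the left bushing first. It went past the 17 mm step depth with no extra force, and the nose stopped at about 17 mm height, which is home. I then released it there. A last side view put the handle top at row 144.6, against 143.5 expected for home and 137.9 for resting on a step.
- **Other two bushings:** I did not try the gauge in these. The wrist camera showed the step inside both bores, so I took them as the rejects. Each was set down in the tray with about 6 N of contact force. The final pictures show both upright on the tray floor, apart from each other and clear of the walls.
- **Rest of the bench:** Nothing was pressed hard and no other item looks moved. The caliper is the exception: the arm largely hid it in the last pictures, so I could not check it at the end.
- **Measurement differences:** The wrist and top cameras disagreed by about 1 mm on bushing positions and 6 mm on the tray centre. I used the wrist view for the bushings and a value between the two for the tray. The tool also drifted up to about 0.025 rad out of vertical, which did not affect the fit or the placing.

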